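# Line up the street model by height

## Task

Set the four wooden model buildings on the four plots of the grey street board, one to a plot, in order of height: the tallest on the plot next to the model tree, stepping down to the lowest on the plot next to the fountain. Stand each one upright in the middle of its plot with its long sides along the row, and put it down on the plot rather than dropping it or knocking any over.

Things in the scene. Friction and masses are not known exactly. Their poses are not given: they have to be found in the camera images.
- tower: Loose light-wood scale-model building, footprint 32 mm along its own x by 40 mm along its own y, vertical walls with dark window marks, origin at the centre of the underside, z up. The tallest, 88 mm: plain walls up to 82 mm, on the flat roof a small 16 x 16 mm lift house. Grip it across the two 40 mm long wall faces (32 mm apart, along its x); 120 g nominal.
- stepped_block: Loose light-wood scale-model building, footprint 32 mm along its own x by 40 mm along its own y, vertical walls with dark window marks, origin at the centre of the underside, z up. 72 mm tall: full footprint up to 52 mm, then only the half towards its -y goes on up to 72 mm. Grip it across the two 40 mm long wall faces (32 mm apart, along its x), below 52 mm; 100 g nominal.
- gabled_house: Loose light-wood scale-model building, footprint 32 mm along its own x by 40 mm along its own y, vertical walls with dark window marks, origin at the centre of the underside, z up. 56 mm tall: walls up to 40 mm, then a 45 degree gable roof whose ridge runs along its y. Grip it across the two 40 mm long wall faces (32 mm apart, along its x), below 40 mm; 80 g nominal.
- pavilion: Loose light-wood scale-model building, footprint 32 mm along its own x by 40 mm along its own y, vertical walls with dark window marks, origin at the centre of the underside, z up. The lowest, 40 mm: walls up to 35 mm, on the flat roof a 5 mm high 16 x 26 mm skylight. Grip it across the two 40 mm long wall faces (32 mm apart, along its x), below 35 mm; 70 g nominal.
- plot_1: End plot of four equal off-white plots in a row on the grey street board: a fixed rectangle 48 mm along its x by 56 mm along its y, 2 mm thick. Origin at the centre of its underside, 18 mm above the desk; its top is 20 mm above the desk. Its y runs along the row, 68 mm between neighbouring centres. The others follow in the direction of its -y; beyond its +y side is one end of the board.
- plot_2: Second plot of four equal off-white plots in a row on the grey street board: a fixed rectangle 48 mm along its x by 56 mm along its y, 2 mm thick. Origin at the centre of its underside, 18 mm above the desk; its top is 20 mm above the desk. Its y runs along the row, 68 mm between neighbouring centres. It lies between plot_1 and plot_3.
- plot_3: Third plot of four equal off-white plots in a row on the grey street board: a fixed rectangle 48 mm along its x by 56 mm along its y, 2 mm thick. Origin at the centre of its underside, 18 mm above the desk; its top is 20 mm above the desk. Its y runs along the row, 68 mm between neighbouring centres. It lies between plot_2 and plot_4.
- plot_4: Other end plot of four equal off-white plots in a row on the grey street board: a fixed rectangle 48 mm along its x by 56 mm along its y, 2 mm thick. Origin at the centre of its underside, 18 mm above the desk; its top is 20 mm above the desk. Its y runs along the row, 68 mm between neighbouring centres. Beyond its -y side is the other end of the board.
- model_tree: Model tree, 58 mm tall with a ball-shaped cork crown about 38 mm across, fixed at one end of the flat grey street board (372 x 74 mm, its top 18 mm above the desk), 58 mm beyond the centre of either plot_1 or plot_4 (which end varies). Origin at the centre of its foot, 18 mm above the desk. At the board's other end stands the model fountain, a low white round basin 38 mm across, 16 mm tall.
- monitor_left: Fixed computer screen on a stand behind the work: keep clear. Origin under the stand; the screen is 550 mm wide along its y, its front face 62 mm towards its -x, its lower edge 0.23 m and upper edge 0.57 m above the desk. The screen's corner nearest the robot is at about x 0.57, y 0.07: coming from the left, pass close to the robot there.

How it is judged:
By the outcome, as a careful person would: the job done as asked, in the order asked, and still so for the second after the job is handed in, with the robot touching nothing.
It also fails if it takes over 99 s, if anything falls off the work surface, if the arm or the gripper's body presses on something with over 40 N, if the wrist force passes 120 N, or if a joint passes its speed limit or range.

## Robot

A 6-joint arm with a two-finger parallel gripper is mounted at the origin on a cart in front of the work surface, level with it; the furniture and walls round the work are solid. World frame = base frame: x ahead of the robot, y to its left, z up, the work surface at z = 0. Lengths are in m, angles in rad, forces in N, time in s.
With the tool pointing down it reaches from about 0.375 to 0.9 m from the base axis. Payload 3.1 kg.
Tool frame: the origin (TCP) lies at the very end of the fingers, on their centre line; the grasp point (between the pads) lies 19 mm behind it; x points along the fingers, y is the direction in which the jaws open and shut, and the axes are right-handed (so a half turn about x gives the same grasp; the last joint's range is limited). The gripper opens to 87 mm and grips with 3 to 60 N. Pads are 19 mm wide; open, the fingers measure 117 mm over their backs; the gripper's body (75 mm by 190 mm) begins 51 mm behind the grasp point.
Start: joints at [1.151, 0.527, 1.433, -0, 1.181, -0.178], TCP at [0.15, 0.607, 0.223] pointing down, gripper open.
Joint ranges: [-3.08, 3.08], [-0.75, 2.2], [0.22, 2.44], [-1.43, 4.57], [0, 2.65], [-2.85, 2.85]. Speed limits (rad/s): [2.79, 2.79, 3.14, 3.14, 3.14, 3.14].

## Interface

Orientations are given as a unit quaternion [x, y, z, w].
In Python, from rig import robot gives the robot as it stands.
- The arm moves only by the tool carry_out, never from a script. Its argument "commands" is a list that holds one entry, the list of rows, each a list of 5 numbers: the opening, from 0 (shut) to 1 (fully open), then the shift along the tool's x, y, z in mm, then the turn about the tool's x in degrees. In form: [[[hand, x, y, z, twist], ...]]. A call has 1 to 8 rows; each row shifts and turns the pose as measured when the row begins, along the tool's axes as they then stand; what a row does not reach is not made up. A row lasts 1/12 s, in which the tool goes at most 41.7 mm and 7.16 degrees, less where a joint would pass 70% of its speed; a pose out of reach is approached as far as the arm can. A call with a gripper value outside its range is refused whole. The fingers move at their own pace and stop on an object; "force" is the grip in N (left out, the last holds). Time passes only in rows, so rows that do not move let the fingers close. It gives the time, the measured TCP pose, the force and the opening at its end, in the units of the state.
- robot.get_obs(): the state, without advancing time (a new reading comes with each control period).
- robot.camera(name): name is "scene" or "top"; returns the picture (400x640x3 uint8, red, green, blue); there is no depth.
- robot.camera_model(name): a dict with "fx", "fy", "cx", "cy" (pixels), "R" (3x3) and "t" (3): a world point X has camera coordinates R X + t. Camera axes: x right, y down, z forward; pixel columns grow to the right and rows downward; lengths in m; the calibration is good to about 2 mm. A picture is of the moment at which its call begins. camera_model takes no time and is no camera call.
- robot.hand_in(): hands the job in, once; it reports no verdict.
The state is a dict: "time": time; "q": joint angles; "joint_velocities": joint speeds; "joint_torque": joint torques, N m; "position": TCP position; "tool_rot": TCP orientation; "ft_force": force on the tool from outside, world axes, zero at the start; "moment": the same for the moment, N m; "grip_width": finger opening in m.
Only numpy, scipy, OpenCV 4.12 (cv2) and the standard library are available. Lean on these libraries where they do the work, as an engineer would, in place of code of your own. Each camera call takes 0.05 s, during which the arm holds its last target. There are 200 camera calls.

## Working session

There is one attempt and no reset: what is moved stays moved. The work goes in short steps, Python scripts to look and compute and a tool call to move; the robot and the scene stay as the last step left them, time stands still between calls to the robot, and variables do not carry over. Pictures are saved under pics/ and viewed, on a budget of 14 in all, crops included, one or two more only if the job needs it, and the job is handed in when it is done.

Besides the shell and the picture viewer there is one more tool, called after ">>>" in YAML: its name, and indented under it one key for each argument. carry_out: Moves the arm, as the interface text tells. Its arguments: {"type":"object","properties":{"commands":{"type":"array"},"force":{"type":"number"}},"required":["commands"]}

```bash
mkdir -p pics; python3 - <<'E'
from rig import robot
import cv2,json,numpy as np
for n in("top","scene"):
    im=robot.camera(n); cv2.imwrite(f"pics/{n}0.png",im[:,:,::-1]); m=robot.camera_model(n); print(n,{k:np.round(v,4).tolist() for k,v in m.items()})
o=robot.get_obs(); print(o)
E
```

```text
top {'fx': 361.5502, 'fy': 361.5502, 'cx': 317.7793, 'cy': 194.8908, 'R': [[0.0029, -0.9999, -0.0117], [-0.9926, -0.0014, -0.1211], [0.1211, 0.012, -0.9926]], 't': [-0.2445, 0.5858, 0.8115]}
scene {'fx': 398.1757, 'fy': 398.1757, 'cx': 324.1747, 'cy': 200.0847, 'R': [[0.9092, -0.4163, 0.0094], [-0.3131, -0.6982, -0.6438], [0.2745, 0.5824, -0.7652]], 't': [-0.6593, 0.0433, 0.9058]}
{'time': 0.1, 'q': array([ 1.15050978e+00,  5.28373224e-01,  1.43378206e+00, -2.01693127e-05,
        1.18146019e+00, -1.78535008e-01]), 'joint_velocities': array([-0.00073057, -0.00171538, -0.00234881,  0.00052904, -0.00017531,
        0.00066162]), 'joint_torque': array([-1.22859175e-03, -4.40987527e+01, -1.77149642e+01,  6.33844826e-02,
        5.33279590e-02, -3.45988974e-05]), 'position': array([0.14934236, 0.60619196, 0.221667  ]), 'tool_rot': array([ 0.08457605,  0.70215193, -0.08594666,  0.70174264]), 'ft_force': array([0.28555229, 0.98839565, 0.26673407]), 'moment': array([-0.02035587,  0.03483282, -0.03161008]), 'grip_width': 0.08717385922383179}
```

View pics/top0.png

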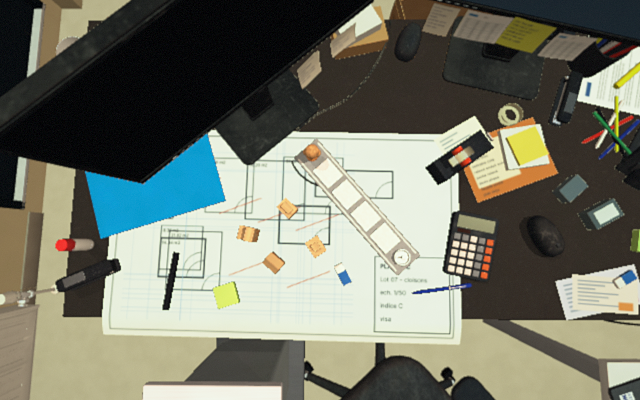

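View pics/scene0.png

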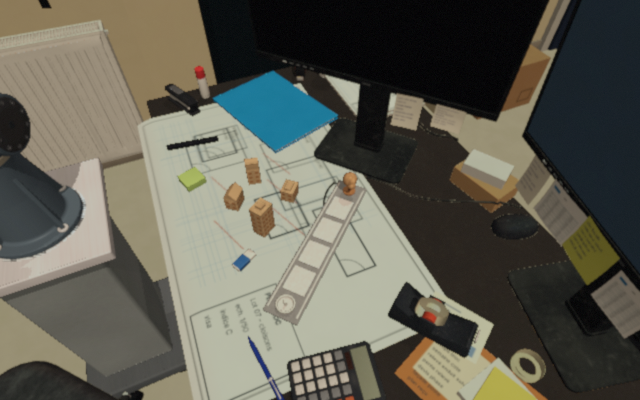

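The top view shows the tree at about (312,151), the fountain at (401,257), and the buildings near (288,209), (247,233), (316,246) and (273,262). I'll enlarge both views.

```bash
python3 - <<'E'
import cv2
a=cv2.imread("pics/top0.png")[130:285,225:425]; cv2.imwrite("pics/top0c.png",cv2.resize(a,None,fx=4,fy=4,interpolation=cv2.INTER_CUBIC)[:600])
a=cv2.imread("pics/scene0.png")[145:265,210:370]; cv2.imwrite("pics/sc0c.png",cv2.resize(a,None,fx=5,fy=5,interpolation=cv2.INTER_CUBIC))
E
```

```text
(no output)
```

View pics/top0c.png

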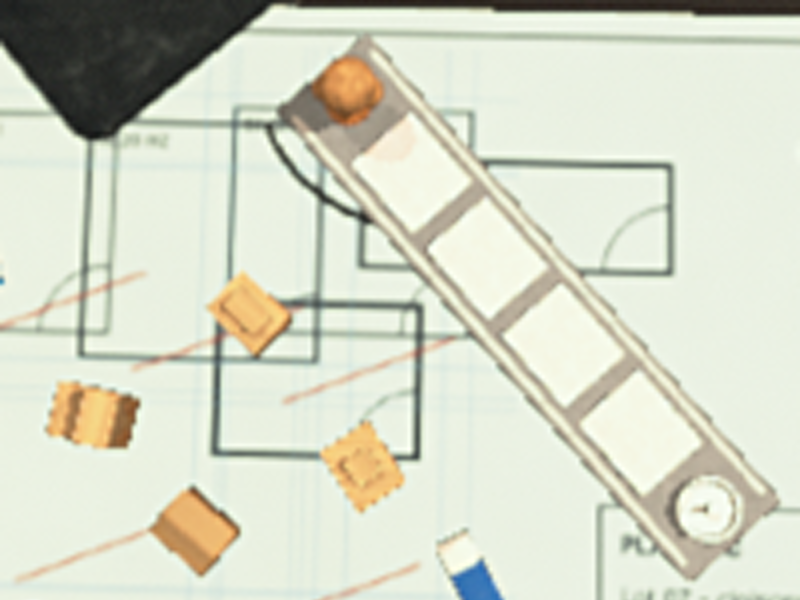

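View pics/sc0c.png

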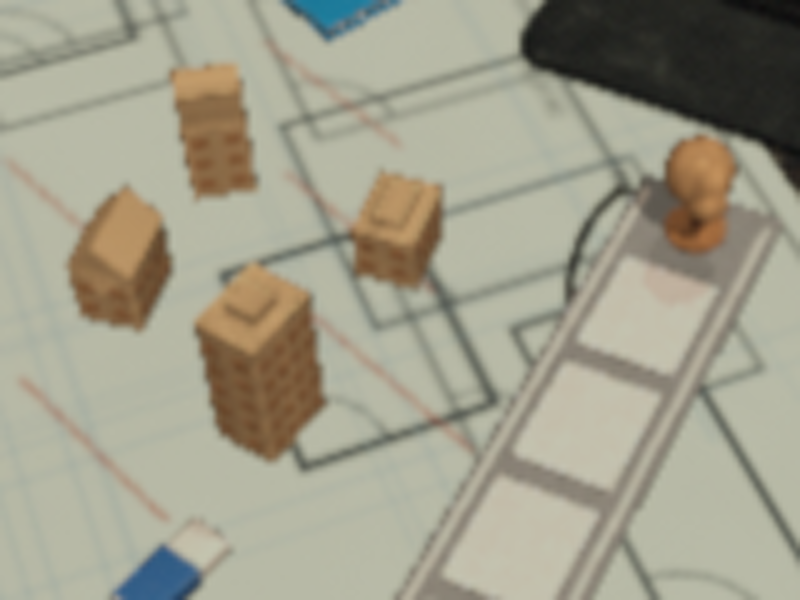

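The crops show the pavilion at (250,312), the stepped block at (93,415), the tower at (363,467) and the gabled house at (195,530). The tree is at the upper left of the board and the fountain at the lower right. Next I'll fit the poses to silhouettes from both cameras.

```bash
cat > h.py <<'E'
import numpy as np,cv2
from scipy.optimize import minimize,least_squares
from rig import robot
CM={n:robot.camera_model(n) for n in("top","scene")}
def proj(n,P):
    m=CM[n];c=np.asarray(P)@np.array(m["R"]).T+m["t"]
    return np.c_[c[:,0]/c[:,2]*m["fx"]+m["cx"],c[:,1]/c[:,2]*m["fy"]+m["cy"]]
def unproj(n,px,z):
    m=CM[n];R=np.array(m["R"]);o=-R.T@m["t"];px=np.atleast_2d(px)
    d=np.c_[(px[:,0]-m["cx"])/m["fx"],(px[:,1]-m["cy"])/m["fy"],np.ones(len(px))]@R
    return o+d*((z-o[2])/d[:,2])[:,None]
def box(x0,x1,y0,y1,z0,z1): return np.array([[x,y,z] for x in(x0,x1) for y in(y0,y1) for z in(z0,z1)],float)/1e3
B={"tower":[box(-16,16,-20,20,0,82),box(-8,8,-8,8,82,88)],
"stepped":[box(-16,16,-20,20,0,52),box(-16,16,-20,0,52,72)],
"gabled":[np.r_[box(-16,16,-20,20,0,40),box(0,0,-20,20,40,56)]],
"pavilion":[box(-16,16,-20,20,0,35),box(-8,8,-13,13,35,40)]}
S=4
def place(V,p):
    c,s=np.cos(p[2]),np.sin(p[2]);return V@np.array([[c,s,0],[-s,c,0],[0,0,1]])+[p[0],p[1],p[3] if len(p)>3 else 0]
def render(n,name,p,shape=(400,640)):
    M=np.zeros((shape[0]*S,shape[1]*S),np.uint8)
    for V in B[name]:
        h=cv2.convexHull((proj(n,place(V,p))*S+S/2-.5).astype(np.float32)).astype(np.int32);cv2.fillConvexPoly(M,h,255)
    return cv2.resize(M,(shape[1],shape[0]),interpolation=cv2.INTER_AREA)/255.
def mask(n,im):
    h=cv2.cvtColor(im,cv2.COLOR_RGB2HSV);return ((h[...,0]>5)&(h[...,0]<24)&(h[...,1]>85)&(h[...,2]>45)).astype(float)
def fit(name,p0,ims,cams=("top","scene"),z=0):
    ms={n:mask(n,ims[n]) for n in cams};tot=0
    W={}
    for n in cams:
        c=proj(n,[[p0[0],p0[1],z+.04]])[0].astype(int);W[n]=(slice(max(c[1]-38,0),c[1]+38),slice(max(c[0]-38,0),c[0]+38))
        k,l=cv2.connectedComponents(ms[n].astype(np.uint8));r=render(n,name,list(p0)+[z])
        i=max(range(1,k),key=lambda i:((l==i)*r).sum());ms[n]=(l==i).astype(float)
    f=lambda p:sum(np.abs(render(n,name,[p[0],p[1],p[2],z])[W[n]]-ms[n][W[n]]).sum() for n in cams)
    best=None
    for a in np.arange(p0[2],p0[2]+2*np.pi-.01,np.pi/6) if len(cams)>1 and z==0 else [p0[2]]:
        s=np.array([[p0[0],p0[1],a]]*4)+np.array([[0]*3,[.012,0,0],[0,.012,0],[0,0,.3]])
        r=minimize(f,s[0],method="Nelder-Mead",options=dict(initial_simplex=s,maxiter=90,xatol=2e-4,fatol=.1))
        if best is None or r.fun<best.fun:best=r
    return best.x,best.fun,{n:ms[n].sum() for n in cams}
E
python3 - <<'E'
from h import *
ims={n:cv2.imread(f"pics/{n}0.png")[:,:,::-1].copy() for n in("top","scene")}
g={"pavilion":(288,208,.035),"stepped":(248,234,.05),"tower":(316,246.5,.08),"gabled":(274,262.5,.05)}
for k,(u,v,z) in g.items():
    q=unproj("top",(u,v),z)[0]; x,f,a=fit(k,[q[0],q[1],0.3],ims); print(k,x.round(4),np.degrees(x[2]).round(1),round(f,1),a)
C=np.array([(405,112),(472,188),(418,233),(352,160),(482,197),(552,272),(500,323),(428,247),(562,280),(627,352),(572,405),(502,330),(637,368),(702,440),(645,495),(580,420)])/4+[225-.375,130-.375]
W=unproj("top",C,.02)[:,:2]
L=np.array([(24,28-68*i) if 0 else (sx*24,sy*28-68*i) for i in range(4) for sx,sy in((1,1),(1,-1),(-1,-1),(-1,1))])/1e3
def res(p):
    c,s=np.cos(p[2]),np.sin(p[2]);return (L@np.array([[c,s],[-s,c]])+p[:2]-W).ravel()
r=least_squares(res,[W[:4,0].mean(),W[:4,1].mean(),.8]);p=r.x;print("plotT",p,np.degrees(p[2]),"rms",np.sqrt((r.fun**2).mean()))
d=np.array([np.sin(p[2]),-np.cos(p[2])]);print([ (p[:2]+d*.068*i).round(4) for i in range(4)])
print("scene-proj",proj("scene",[[*(p[:2]+d*.068*i),.02] for i in range(4)]).round(1), "tree/ftn top",unproj("top",(311.5,152.5),.057),unproj("top",(401,257),.03))
E
```

```text
pavilion [ 0.5558 -0.1702  2.4741] 141.8 81.7 {'top': np.float64(236.0), 'scene': np.float64(306.0)}
stepped [ 0.4955 -0.0806  6.0728] 347.9 99.2 {'top': np.float64(277.0), 'scene': np.float64(321.0)}
tower [ 0.4679 -0.2387  2.1809] 125.0 124.6 {'top': np.float64(254.0), 'scene': np.float64(687.0)}
gabled [ 0.4293 -0.1407  2.5209] 144.4 103.5 {'top': np.float64(268.0), 'scene': np.float64(394.0)}
plotT [ 0.6411394  -0.26661876 -0.84687313] -48.52225635094289 rms 0.0021434215293456528
[array([ 0.6411, -0.2666]), array([ 0.5902, -0.3117]), array([ 0.5392, -0.3567]), array([ 0.4883, -0.4017])]
scene-proj [[339.4 207. ]
 [327.5 229. ]
 [314.4 253.1]
 [300.  279.7]] tree/ftn top [[ 0.68208318 -0.22871926  0.057     ]] [[ 0.44341546 -0.43468781  0.03      ]]
```

```bash
python3 - <<'E'
from h import *
P={"pavilion":[.5558,-.1702,2.4741],"stepped":[.4955,-.0806,6.0728],"tower":[.4679,-.2387,2.1809],"gabled":[.4293,-.1407,2.5209]}
out=[]
for n,(r0,r1,c0,c1) in {"top":(130,285,225,425),"scene":(145,265,210,370)}.items():
    im=cv2.imread(f"pics/{n}0.png"); k=3 if n=="top" else 3.75
    M=mask(n,im[:,:,::-1].copy())
    im=cv2.resize(im[r0:r1,c0:c1],None,fx=4,fy=4,interpolation=cv2.INTER_NEAREST)
    Mb=cv2.resize(M[r0:r1,c0:c1],None,fx=4,fy=4,interpolation=cv2.INTER_NEAREST).astype(np.uint8)
    cs,_=cv2.findContours(Mb,cv2.RETR_EXTERNAL,cv2.CHAIN_APPROX_NONE); cv2.drawContours(im,cs,-1,(255,0,255),1)
    T=lambda q:((q-[c0,r0]+.5)*4).astype(np.int32)
    for nm,p in P.items():
        for V in B[nm]: cv2.polylines(im,[cv2.convexHull(T(proj(n,place(V,p))))],True,(0,180,0),1)
    for i in range(4):
        c=np.array([.6411+.068*i*np.sin(-.84687),-.2666-.068*i*np.cos(-.84687)]) 
        q=place(np.array([[24,28,20],[24,-28,20],[-24,-28,20],[-24,28,20]])/1e3,[c[0],c[1],-.84687]);cv2.polylines(im,[T(proj(n,q))],True,(0,0,255),1)
    out.append(im)
cv2.imwrite("pics/ov_t.png",out[0][:600]);cv2.imwrite("pics/ov_s.png",out[1])
E
```

```text
(no output)
```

View pics/ov_t.png

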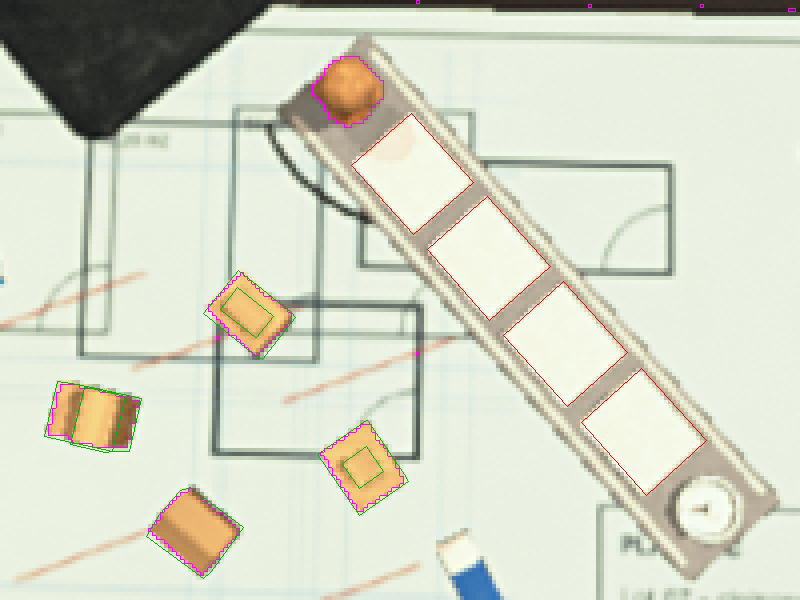

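View pics/ov_s.png

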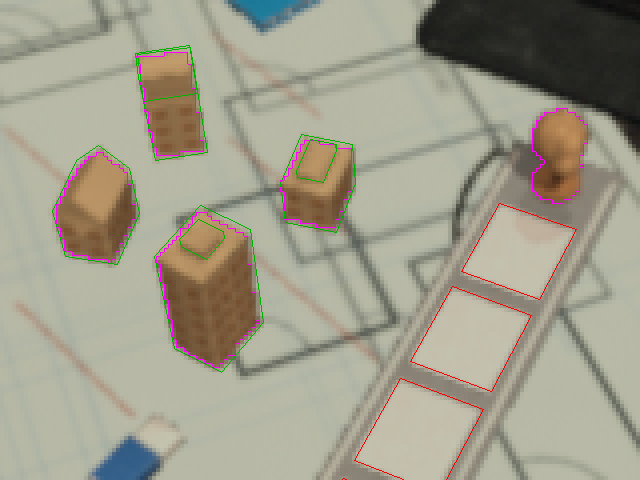

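Both overlays match: building outlines agree to about half a pixel and the red plot outlines sit on the plots in both views. Next is a small planner to turn waypoints into tool-frame rows.

```bash
cat > plan.py <<'E'
import numpy as np,sys,json
from scipy.spatial.transform import Rotation as Ro
from rig import robot
def state():
    o=robot.get_obs();return np.array(o["position"]),Ro.from_quat(o["tool_rot"]),o
def jaw(R): y=R.as_matrix()[:,1];return np.degrees(np.arctan2(y[1],y[0]))
def plan(wps,step=40,start=None):
    """wps: [x,y,z,(jaw yaw deg mod 180)] -> rows (no hand): x,y,z mm, twist deg; tool kept as it is otherwise"""
    p,R,o=state()
    if start: p,R=start
    print("now",p.round(4),"jaw",round(jaw(R),2),"tilt x",R.as_matrix()[:,0].round(4),"q6",round(o["q"][5],3),"q1",round(o["q"][0],3),"t",round(o["time"],2),"w",round(o["grip_width"],4),"F",np.round(o["ft_force"],1))
    rows=[]
    for w in wps:
        w=list(w);st=w.pop() if len(w)==5 else step
        d=np.array(w[:3])-p; a=((w[3]-jaw(R)+90)%180-90) if len(w)>3 else 0   # world yaw change
        n=max(int(np.ceil(np.linalg.norm(d)*1e3/st-.02)),int(np.ceil(abs(a)/7)),1)
        for i in range(n):
            t=np.array(w[:3])-p; s=R.inv().apply(t/(n-i))*1e3; tw=-((w[3]-jaw(R)+90)%180-90)/(n-i) if len(w)>3 else 0
            s=s.round(1);tw=round(tw,1); rows.append([*s.tolist(),tw]); p=p+R.apply(s)/1e3; R=R*Ro.from_euler("x",tw,degrees=True)
        rows.append("--")
    for r in rows: print(r)
    return p,R
E
python3 - <<'E'
from plan import *
plan([(.19,.45,.22),(.34,.285,.22),(.42,.08,.22,-55),(.468,-.239,.18,-55)])
from h import unproj
print(unproj("top",[(140,181),(370,5)],.23))
E
```

```text
now [0.1493 0.6062 0.2217] jaw 76.15 tilt x [-8.0e-04 -1.9e-03 -1.0e+00] q6 -0.179 q1 1.151 t 0.1 w 0.0872 F [0.3 1.  0.3]
[0.4, -28.4, 15.4, 0]
[0.4, -28.4, 15.4, 0]
[0.4, -28.4, 15.4, 0]
[0.4, -28.4, 15.3, 0]
[0.3, -28.3, 15.4, 0]
--
[0.0, -20.7, 30.9, 0]
[0.0, -20.7, 30.8, 0]
[0.1, -20.7, 30.9, 0]
[0.0, -20.7, 30.8, 0]
[0.1, -20.8, 30.9, 0]
[0.0, -20.7, 30.8, 0]
--
[0.0, -25.7, 18.1, np.float64(-7.0)]
[0.1, -27.7, 14.8, np.float64(-7.0)]
[0.0, -29.3, 11.4, np.float64(-7.0)]
[0.1, -30.5, 7.7, np.float64(-7.0)]
[0.0, -31.2, 3.9, np.float64(-7.0)]
[0.1, -31.4, 0.1, np.float64(-6.9)]
[0.0, -31.3, -3.7, np.float64(-7.0)]
--
[4.5, -32.1, -16.0, np.float64(0.0)]
[4.5, -32.1, -16.0, np.float64(0.0)]
[4.5, -32.1, -16.0, np.float64(0.0)]
[4.5, -32.1, -16.0, np.float64(0.0)]
[4.5, -32.0, -16.0, np.float64(0.0)]
[4.5, -32.1, -16.0, np.float64(0.0)]
[4.5, -32.0, -15.9, np.float64(0.0)]
[4.5, -32.1, -16.0, np.float64(0.0)]
[4.6, -32.0, -15.9, np.float64(0.0)]
--
[[ 0.58728965  0.07667348  0.23      ]
 [ 0.92840251 -0.34441558  0.23      ]]
```

```bash
sed -i 's/+90)%180-90/+180)%360-180/g; s/tw=round(tw,1)/tw=round(float(tw),1)/' plan.py; python3 - <<'E'
from plan import *
plan([(.19,.45,.22,46),(.33,.285,.22,10),(.41,.08,.22,-35),(.468,-.239,.18,-55)])
E
```

```text
now [0.1493 0.6062 0.2217] jaw 76.15 tilt x [-8.0e-04 -1.9e-03 -1.0e+00] q6 -0.179 q1 1.151 t 0.1 w 0.0872 F [0.3 1.  0.3]
[0.4, -28.4, 15.4, 6.0]
[0.4, -26.6, 18.2, 6.0]
[0.4, -24.6, 20.9, 6.0]
[0.4, -22.2, 23.4, 6.1]
[0.3, -19.6, 25.7, 6.0]
--
[0.0, -3.6, 35.9, 6.0]
[0.0, 0.2, 36.1, 6.0]
[0.1, 3.9, 35.8, 6.0]
[0.0, 7.6, 35.2, 6.0]
[0.1, 11.3, 34.3, 6.0]
[0.0, 14.8, 32.9, 6.0]
--
[0.0, 6.1, 30.8, 6.4]
[0.1, 9.6, 30.0, 6.4]
[0.0, 12.8, 28.7, 6.4]
[0.1, 15.9, 27.1, 6.5]
[0.0, 18.9, 25.1, 6.4]
[0.1, 21.6, 22.8, 6.5]
[0.0, 24.1, 20.2, 6.4]
--
[4.5, 25.6, 25.4, 2.2]
[4.5, 26.5, 24.3, 2.2]
[4.5, 27.5, 23.3, 2.2]
[4.5, 28.3, 22.3, 2.2]
[4.5, 29.2, 21.1, 2.2]
[4.5, 29.9, 20.0, 2.3]
[4.5, 30.7, 18.8, 2.2]
[4.5, 31.5, 17.6, 2.3]
[4.6, 32.1, 16.3, 2.2]
--
```

>>> carry_out:
  commands:
    - [[1, 0, -28, 15, 6], [1, 0, -27, 18, 6], [1, 0, -25, 21, 6], [1, 0, -22, 23, 6], [1, 0, -20, 26, 6], [1, 0, -4, 36, 6], [1, 0, 0, 36, 6], [1, 0, 4, 36, 6]]

```text
time: 0.77
position: [0.2529, 0.3592, 0.2174]
tool_rot: [0.37, 0.603, -0.373, 0.601]
ft_force: [-0.4, -0.3, 0.2]
grip_width: 0.0869
```

>>> carry_out:
  commands:
    - [[1, 0, 8, 35, 6], [1, 0, 11, 34, 6], [1, 0, 15, 33, 6], [1, 0, 6, 31, 6], [1, 0, 10, 30, 6], [1, 0, 13, 29, 6], [1, 0, 16, 27, 6], [1, 0, 19, 25, 6]]

```text
time: 1.43
position: [0.3784, 0.1139, 0.2169]
tool_rot: [-0.591, -0.386, 0.594, -0.386]
ft_force: [0.5, 0.3, -1.3]
grip_width: 0.0873
```

```bash
python3 - <<'E'
from plan import *
plan([(.42,.03,.22,-35),(.468,-.239,.18,-55),(.468,-.239,.036,-55,30)])
E
```

```text
now [0.3784 0.1139 0.2169] jaw -23.81 tilt x [-0.0037 -0.0021 -1.    ] q6 0.426 q1 0.009 t 1.43 w 0.0873 F [ 0.5  0.3 -1.3]
[-1.0, 24.0, 20.0, 3.7]
[-1.1, 25.2, 18.4, 3.7]
[-1.0, 26.4, 16.7, 3.8]
--
[5.8, 27.7, 27.5, 2.9]
[5.8, 29.0, 26.1, 2.8]
[5.8, 30.3, 24.6, 2.9]
[5.7, 31.5, 23.1, 2.8]
[5.8, 32.5, 21.5, 2.9]
[5.7, 33.6, 19.9, 2.8]
[5.8, 34.6, 18.2, 2.9]
--
[28.8, 0.0, -0.1, -0.0]
[28.8, 0.0, -0.1, -0.0]
[28.8, 0.0, -0.1, -0.0]
[28.8, 0.0, -0.2, -0.0]
[28.8, 0.0, -0.1, -0.0]
--
```

>>> carry_out:
  commands:
    - [[1, -1, 24, 20, 4], [1, -1, 25, 18, 4], [1, -1, 26, 17, 4], [1, 6, 28, 27, 3], [1, 6, 29, 26, 3], [1, 6, 30, 25, 3], [1, 6, 31, 23, 3], [1, 6, 32, 22, 3]]

```text
time: 2.1
position: [0.4468, -0.1761, 0.1894]
tool_rot: [-0.669, -0.228, 0.67, -0.229]
ft_force: [1.1, 0.4, -0.7]
grip_width: 0.0869
```

```bash
python3 - <<'E'
from plan import *
plan([(.468,-.239,.15,-55),(.468,-.239,.15,-55)])
E
```

```text
now [ 0.4468 -0.1761  0.1894] jaw -52.32 tilt x [-0.001  -0.0016 -1.    ] q6 0.307 q1 -0.607 t 2.1 w 0.0869 F [ 1.1  0.4 -0.7]
[19.8, 31.4, 10.8, 1.3]
[19.7, 31.6, 10.1, 1.4]
--
[0.0, -0.0, -0.0, -0.0]
--
```

>>> carry_out:
  commands:
    - [[1, 20, 31, 11, 1.3], [1, 20, 32, 10, 1.4], [1, 0, 0, 0, 0], [1, 0, 0, 0, 0]]

```text
time: 2.43
position: [0.4692, -0.2524, 0.146]
tool_rot: [-0.676, -0.206, 0.676, -0.209]
ft_force: [-0.8, 0.6, -0.3]
grip_width: 0.087
```

```bash
python3 - <<'E'
from plan import *
from h import *
plan([(.468,-.239,.10,-55),(.468,-.239,.036,-55,30)])
im=robot.camera("scene");cv2.imwrite("pics/s1.png",cv2.resize(im[110:310,180:440],None,fx=3,fy=3,interpolation=cv2.INTER_CUBIC)[:,:,::-1])
o=robot.get_obs()["position"];print(proj("scene",[o]),o)
E
```

```text
now [ 0.4692 -0.2524  0.146 ] jaw -55.87 tilt x [ 0.0016 -0.0054 -1.    ] q6 0.276 q1 -0.702 t 2.43 w 0.087 F [-0.8  0.6 -0.3]
[22.9, -6.0, -3.3, -0.4]
[23.0, -6.0, -3.3, -0.5]
--
[21.3, -0.1, -0.0, 0.0]
[21.3, -0.1, -0.1, 0.0]
[21.4, -0.2, -0.0, 0.0]
--
[[259.54827311 189.09747922]] [ 0.46953573 -0.25262943  0.14613127]
```

View pics/s1.png

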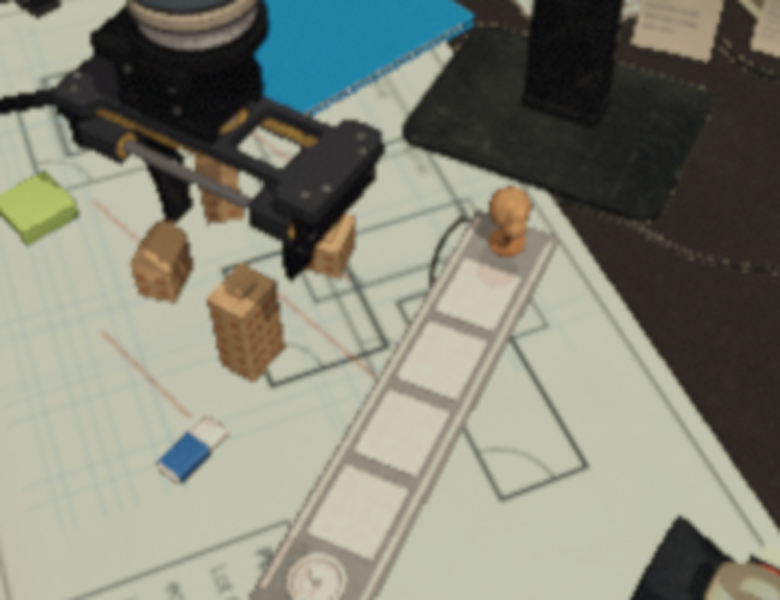

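The fingertips in the crop are at (180,215) and (295,270). Their midpoint, (259,191) in the full image, agrees with the projected TCP. Descending on the tower.

>>> carry_out:
  commands:
    - [[1, 10, -6, -3, -0.4], [1, 20, -6, -3, -0.5], [1, 20, 0, 0, 0], [1, 20, 0, 0, 0], [1, 20, 0, 0, 0], [1, 15, 0, 0, 0], [1, 0, 0, 0, 0], [1, 0, 0, 0, 0]]

```text
time: 3.15
position: [0.4684, -0.2306, 0.0436]
tool_rot: [0.674, 0.214, -0.672, 0.221]
ft_force: [-0.2, 0.2, 0.3]
grip_width: 0.0871
```

```bash
python3 - <<'E'
from plan import *
plan([(.468,-.239,.036,-55)])
E
```

```text
now [ 0.4684 -0.2306  0.0436] jaw -54.22 tilt x [ 0.006  -0.0083 -0.9999] q6 0.28 q1 -0.67 t 3.15 w 0.0871 F [-0.2  0.2  0.3]
[7.7, 6.5, 5.2, 0.8]
--
```

>>> carry_out:
  commands:
    - [[1, 7, 6, 5, 0.7], [1, 0, 0, 0, 0], [1, 0, 0, 0, 0]]

```text
time: 3.4
position: [0.469, -0.2381, 0.0392]
tool_rot: [0.676, 0.209, -0.672, 0.218]
ft_force: [0.5, -0.8, -0.2]
grip_width: 0.0868
```

```bash
python3 - <<'E'
from plan import *
plan([(.468,-.239,.036,-55)])
E
```

```text
now [ 0.469  -0.2381  0.0392] jaw -54.82 tilt x [ 0.009  -0.0106 -0.9999] q6 0.28 q1 -0.681 t 3.4 w 0.0868 F [ 0.5 -0.8 -0.2]
[3.2, 0.1, 1.4, 0.2]
--
```

>>> carry_out:
  commands:
    - [[1, 2, 0, 1, 0], [0.3, 0, 0, 0, 0], [0.3, 0, 0, 0, 0], [0.3, 0, 0, 0, 0], [0.3, 0, 0, 0, 0], [0.3, 0, 0, 0, 0], [0.3, 0, 0, 0, 0], [0.3, 0, 0, 0, 0]]
  force: 25

```text
time: 4.07
position: [0.4695, -0.2405, 0.0397]
tool_rot: [0.677, 0.207, -0.671, 0.22]
ft_force: [0.6, -0.9, -0.3]
grip_width: 0.0483
```

```bash
python3 - <<'E'
from plan import *
plan([(.468,-.239,.036,-55)])
E
```

```text
now [ 0.4695 -0.2405  0.0397] jaw -54.87 tilt x [ 0.0133 -0.0141 -0.9998] q6 0.278 q1 -0.684 t 4.07 w 0.0483 F [ 0.6 -0.9 -0.3]
[3.7, -2.1, 0.4, 0.1]
--
```

>>> carry_out:
  commands:
    - [[0.3, 0, -2, 0, 0], [0.3, 0, 0, 0, 0], [0.3, 0, 0, 0, 0], [0.3, 0, 0, 0, 0]]

```text
time: 4.4
position: [0.4683, -0.2386, 0.0396]
tool_rot: [0.677, 0.207, -0.671, 0.22]
ft_force: [-0.3, 0.6, 0.4]
grip_width: 0.0315
```

```bash
python3 - <<'E'
from plan import *
plan([(.468,-.239,.036,-55)]);print(state()[2]["q"].round(4))
E
```

```text
now [ 0.4683 -0.2386  0.0396] jaw -54.87 tilt x [ 0.0134 -0.0141 -0.9998] q6 0.279 q1 -0.683 t 4.4 w 0.0315 F [-0.3  0.6  0.4]
[3.6, 0.1, 0.5, 0.1]
--
[-0.6825  0.6848  1.8334 -0.0044  0.6042  0.2788]
```

The tower is held at a width of 31.5 mm. Lifting it and moving towards plot 1.

```bash
python3 - <<'E'
from plan import *
s=plan([(.469,-.239,.11,-54.8,25),(.63,-.265,.115,-48.5,35),(.641,-.267,.115,-48.5,12)])
E
```

```text
now [ 0.4683 -0.2386  0.0396] jaw -54.87 tilt x [ 0.0134 -0.0141 -0.9998] q6 0.279 q1 -0.683 t 4.4 w 0.0315 F [-0.3  0.6  0.4]
[-23.4, 0.7, -0.2, -0.0]
[-23.5, 0.7, -0.2, -0.0]
[-23.4, 0.7, -0.1, -0.1]
--
[-0.5, 22.8, -23.3, -1.3]
[-0.5, 23.4, -22.8, -1.2]
[-0.5, 23.8, -22.3, -1.3]
[-0.5, 24.4, -21.7, -1.2]
[-0.5, 24.8, -21.3, -1.3]
--
[0.2, 8.7, -6.9, 0.0]
--
```

>>> carry_out:
  commands:
    - [[0.3, -20, 1, 0, 0], [0.3, -25, 1, 0, 0], [0.3, -25, 1, 0, 0], [0.3, 0, 22, -22, -1.3], [0.3, 0, 23, -23, -1.2], [0.3, 0, 24, -22, -1.3], [0.3, 0, 24, -22, -1.2], [0.3, 0, 24, -20, -1.3]]

```text
time: 5.07
position: [0.6213, -0.2613, 0.1111]
tool_rot: [-0.66, -0.25, 0.663, -0.251]
ft_force: [-0.3, -0.6, -1.0]
grip_width: 0.0318
```

```bash
python3 - <<'E'
from plan import *
plan([(.6412,-.2667,.085,-48.5)])
E
```

```text
now [ 0.6213 -0.2613  0.1111] jaw -48.5 tilt x [-0.0037 -0.0022 -1.    ] q6 0.287 q1 -0.562 t 5.07 w 0.0318 F [-0.3 -0.6 -1. ]
[26.0, 17.2, -11.5, -0.0]
--
```

>>> carry_out:
  commands:
    - [[0.3, 0, 8, -5, 0], [0.3, 5, 2, -1, 0], [0.3, 5, 0, 0, 0], [0.3, 5, 0, 0, 0], [0.3, 0, 0, 0, 0]]

```text
time: 5.48
position: [0.6371, -0.2649, 0.0926]
tool_rot: [-0.66, -0.251, 0.662, -0.252]
ft_force: [-0.9, 0.0, -2.2]
grip_width: 0.0325
```

```bash
python3 - <<'E'
from plan import *
plan([(.6412,-.2667,.063,-48.5)])
E
```

```text
now [ 0.6371 -0.2649  0.0926] jaw -48.31 tilt x [-0.0012 -0.0031 -1.    ] q6 0.291 q1 -0.554 t 5.48 w 0.0325 F [-0.9  0.  -2.2]
[29.6, 4.0, -1.9, 0.2]
--
```

>>> carry_out:
  commands:
    - [[0.3, 8, 3, -1, 0.2], [0.3, 8, 1, -1, 0], [0.3, 6, 0, 0, 0], [0.3, 3, 0, 0, 0], [0.3, 0, 0, 0, 0]]

```text
time: 5.9
position: [0.6365, -0.2656, 0.0633]
tool_rot: [-0.659, -0.251, 0.664, -0.248]
ft_force: [0.0, -0.4, -1.0]
grip_width: 0.0319
```

```bash
python3 - <<'E'
from plan import *
plan([(.6412,-.2667,.0596,-48.5)])
E
```

```text
now [ 0.6365 -0.2656  0.0633] jaw -48.65 tilt x [-7.9e-03  7.0e-04 -1.0e+00] q6 0.296 q1 -0.555 t 5.9 w 0.0319 F [ 0.  -0.4 -1. ]
[3.6, 3.9, -2.8, -0.2]
--
```

>>> carry_out:
  commands:
    - [[0.3, 0, 5, -4, 0], [0.3, 1, 1, 0, 0], [0.3, 0, 0, 0, 0]]

```text
time: 6.15
position: [0.6438, -0.2677, 0.0619]
tool_rot: [-0.659, -0.251, 0.664, -0.248]
ft_force: [-0.7, 0.5, -2.2]
grip_width: 0.032
```

```bash
python3 - <<'E'
from plan import *
plan([(.6412,-.2667,.0596,-48.5)])
E
```

```text
now [ 0.6438 -0.2677  0.0619] jaw -48.68 tilt x [-0.0084  0.001  -1.    ] q6 0.3 q1 -0.552 t 6.15 w 0.032 F [-0.7  0.5 -2.2]
[2.3, -2.5, 1.3, -0.2]
--
```

>>> carry_out:
  commands:
    - [[0.3, 1, -2, 1, 0], [0.3, 2, 0, 0, 0], [0.3, 1, 0, 0, 0], [0.3, 0, 0, 0, 0]]

```text
time: 6.48
position: [0.6428, -0.2674, 0.06]
tool_rot: [-0.66, -0.25, 0.664, -0.249]
ft_force: [0.6, 0.4, -1.7]
grip_width: 0.0319
```

```bash
python3 - <<'E'
from plan import *
plan([(.6412,-.2667,.0596,-48.5)])
E
```

```text
now [ 0.6428 -0.2674  0.06  ] jaw -48.66 tilt x [-5.5e-03 -9.0e-04 -1.0e+00] q6 0.299 q1 -0.553 t 6.48 w 0.0319 F [ 0.6  0.4 -1.7]
[0.4, -1.6, 0.8, -0.2]
--
```

>>> carry_out:
  commands:
    - [[0.3, 1, -1, 1, 0], [0.3, 1.5, 0, 0, 0], [0.3, 1.5, 0, 0, 0]]

```text
time: 6.73
position: [0.6423, -0.2676, 0.0595]
tool_rot: [-0.66, -0.249, 0.663, -0.25]
ft_force: [-1.4, 0.1, 7.7]
grip_width: 0.032
```

```bash
python3 - <<'E'
from plan import *
plan([(.6412,-.2667,.0596,-48.5)])
E
```

```text
now [ 0.6423 -0.2676  0.0595] jaw -48.65 tilt x [-0.0026 -0.0022 -1.    ] q6 0.298 q1 -0.553 t 6.73 w 0.032 F [-1.4  0.1  7.7]
[-0.1, -1.4, 0.3, -0.1]
--
```

In contact at about 8 N. Releasing and rising.

>>> carry_out:
  commands:
    - [[0.65, 0, 0, 0, 0], [0.65, 0, 0, 0, 0], [0.65, 0, 0, 0, 0], [0.65, 0, 0, 0, 0], [0.65, -10, 0, 0, 0], [0.65, -30, 0, 0, 0], [0.65, -35, 0, 0, 0], [0.65, -35, 0, 0, 0]]

```text
time: 7.4
position: [0.6364, -0.264, 0.1627]
tool_rot: [-0.655, -0.256, 0.668, -0.244]
ft_force: [0.5, -0.0, -0.7]
grip_width: 0.0564
```

```bash
python3 - <<'E'
from plan import *
plan([(.515,-.15,.16,-20),(.4955,-.0806,.13,-12.1,20),(.4955,-.0806,.022,-12.1,25)])
E
```

```text
now [ 0.6364 -0.264   0.1627] jaw -48.68 tilt x [-0.0223  0.0097 -0.9997] q6 0.297 q1 -0.554 t 7.4 w 0.0564 F [ 0.5 -0.  -0.7]
[1.3, -33.1, 3.2, -5.7]
[1.3, -33.3, -0.2, -5.7]
[1.3, -33.1, -3.5, -5.8]
[1.3, -32.6, -6.8, -5.7]
[1.3, -31.8, -9.9, -5.8]
--
[7.8, -10.3, -14.6, -2.0]
[7.8, -9.8, -15.0, -2.0]
[7.7, -9.3, -15.3, -1.9]
[7.8, -8.8, -15.7, -2.0]
--
[21.6, 0.5, 0.1, 0.0]
[21.6, 0.5, 0.1, 0.0]
[21.6, 0.5, 0.1, 0.0]
[21.6, 0.6, 0.1, 0.0]
[21.6, 0.5, 0.1, 0.0]
--
```

>>> carry_out:
  commands:
    - [[1, 0, -33, 3, -5.7], [1, 0, -33, 0, -5.7], [1, 0, -33, -3, -5.8], [1, 0, -33, -7, -5.7], [1, 0, -32, -10, -5.8], [1, 5, -10, -15, -2], [1, 5, -10, -15, -2], [1, 5, -6, -10, -2]]

```text
time: 8.07
position: [0.5047, -0.108, 0.1648]
tool_rot: [0.552, 0.437, -0.551, 0.447]
ft_force: [0.2, 0.0, -0.1]
grip_width: 0.0868
```

```bash
python3 - <<'E'
from plan import *
from h import *
plan([(.4955,-.0806,.13,-12.1,20),(.4955,-.0806,.022,-12.1,25)])
im={n:robot.camera(n) for n in("top","scene")}
pt=[.6411,-.2666]
for n in ("top","scene"): print(n,fit("tower",[pt[0],pt[1],np.radians(-48.5)],im,cams=(n,),z=.02))
cv2.imwrite("pics/s2.png",cv2.resize(im["scene"][110:310,180:440],None,fx=3,fy=3,interpolation=cv2.INTER_CUBIC)[:,:,::-1])
E
```

```text
now [ 0.5047 -0.108   0.1648] jaw -12.53 tilt x [ 0.01   -0.01   -0.9999] q6 -0.202 q1 -0.425 t 8.07 w 0.0868 F [ 0.2  0.  -0.1]
[11.5, -5.1, -8.3, -0.1]
[11.5, -5.1, -8.4, -0.2]
[11.4, -5.1, -8.4, -0.1]
--
[21.6, -0.2, -0.2, -0.0]
[21.6, -0.3, -0.2, -0.0]
[21.6, -0.2, -0.1, -0.0]
[21.6, -0.3, -0.2, -0.0]
[21.6, -0.2, -0.1, -0.0]
--
top (array([ 0.64188541, -0.26755549, -0.88771876]), np.float64(28.96470588235294), {'top': np.float64(379.0)})
scene (array([ 0.6440929 , -0.26651024, -0.92618706]), np.float64(149.0156862745098), {'scene': np.float64(776.0)})
```

View pics/s2.png

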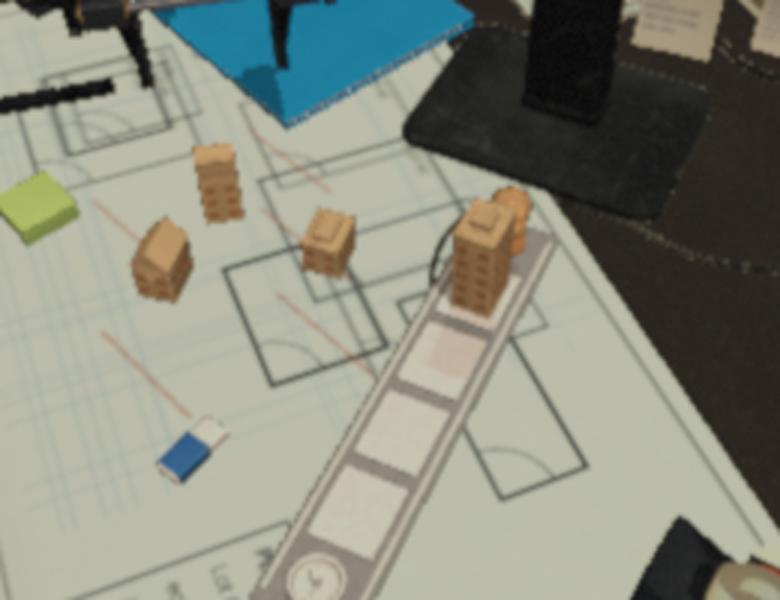

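The tower stands upright on the tree-end plot, at about (485,262) in the crop, within 1–2 mm of the plot centre. Next is the stepped block.

>>> carry_out:
  commands:
    - [[1, 12, -5, -8, 0], [1, 16, -5, -7, 0], [1, 20, -3, -5, 0], [1, 20, 0, 0, 0], [1, 20, 0, 0, 0], [1, 15, 0, 0, 0], [1, 0, 0, 0, 0]]

```text
time: 8.75
position: [0.5121, -0.096, 0.0606]
tool_rot: [0.556, 0.428, -0.549, 0.454]
ft_force: [-0.5, -0.1, 0.5]
grip_width: 0.0872
```

```bash
python3 - <<'E'
from plan import *
plan([(.4955,-.0806,.022,-12.1)])
E
```

```text
now [ 0.5121 -0.096   0.0606] jaw -12.82 tilt x [ 0.0304 -0.0214 -0.9993] q6 -0.16 q1 -0.395 t 8.75 w 0.0872 F [-0.5 -0.1  0.5]
[18.9, -10.5, -5.9, -0.4]
[18.8, -10.4, -6.1, -0.3]
--
```

>>> carry_out:
  commands:
    - [[1, 0, -8, -5, 0], [1, 0, -6, -4, -0.3], [1, 3, -3, -2, 0], [1, 5, 0, 0, 0], [1, 5, 0, 0, 0], [1, 5, 0, 0, 0], [1, 5, 0, 0, 0], [1, 5, 0, 0, 0]]

```text
time: 9.42
position: [0.5033, -0.0844, 0.0337]
tool_rot: [0.557, 0.426, -0.546, 0.458]
ft_force: [0.2, 0.4, -0.3]
grip_width: 0.087
```

```bash
python3 - <<'E'
from plan import *
plan([(.4955,-.0806,.022,-12.1)])
E
```

```text
now [ 0.5033 -0.0844  0.0337] jaw -12.6 tilt x [ 0.0412 -0.0263 -0.9988] q6 -0.144 q1 -0.38 t 9.42 w 0.087 F [ 0.2  0.4 -0.3]
[11.3, -9.0, -2.2, -0.5]
--
```

>>> carry_out:
  commands:
    - [[1, 2, -7, -2, -0.5], [1, 4, -1, 0, 0], [1, 2, 0, 0, 0], [0.3, 0, 0, 0, 0], [0.3, 0, 0, 0, 0], [0.3, 0, 0, 0, 0], [0.3, 0, 0, 0, 0], [0.3, 0, 0, 0, 0]]

```text
time: 10.08
position: [0.4952, -0.0806, 0.023]
tool_rot: [0.555, 0.429, -0.545, 0.46]
ft_force: [-1.1, 0.0, -0.7]
grip_width: 0.0617
```

```bash
python3 - <<'E'
from plan import *
plan([(.4955,-.0806,.022,-12.1)]);print(state()[2]["q"].round(3))
E
```

```text
now [ 0.4952 -0.0806  0.023 ] jaw -12.06 tilt x [ 0.0393 -0.0256 -0.9989] q6 -0.15 q1 -0.379 t 10.08 w 0.0617 F [-1.1  0.  -0.7]
[1.0, 0.3, -0.1, 0.0]
--
[-0.379  0.699  1.918 -0.02   0.479 -0.15 ]
```

>>> carry_out:
  commands:
    - [[0.3, 0, 0, 0, 0], [0.3, 0, 0, 0, 0], [0.3, 0, 0, 0, 0], [0.3, 0, 0, 0, 0], [0.3, 0, 0, 0, 0], [0.3, 0, 0, 0, 0], [0.3, -10, 0, 0, 0], [0.3, -20, 0, 0, 0]]

```text
time: 10.75
position: [0.4923, -0.0794, 0.0516]
tool_rot: [0.554, 0.43, -0.546, 0.458]
ft_force: [0.2, 0.2, -0.7]
grip_width: 0.0317
```

```bash
python3 - <<'E'
from plan import *
plan([(.497,-.0806,.12,-12.1,30),(.52,-.23,.12,-48.5,35),(.5902,-.3117,.115,-48.5,30)])
E
```

```text
now [ 0.4923 -0.0794  0.0516] jaw -12.08 tilt x [ 0.0337 -0.0234 -0.9992] q6 -0.152 q1 -0.378 t 10.75 w 0.0317 F [ 0.2  0.2 -0.7]
[-22.7, 2.5, 0.4, 0.0]
[-22.7, 2.5, 0.5, 0.0]
[-22.7, 2.4, 0.4, 0.0]
--
[0.7, 9.0, 23.5, 6.1]
[0.7, 11.4, 22.5, 6.1]
[0.7, 13.7, 21.1, 6.1]
[0.7, 15.9, 19.5, 6.0]
[0.7, 17.9, 17.8, 6.0]
[0.7, 19.6, 15.8, 6.1]
--
[2.3, 26.9, 0.4, -0.0]
[2.3, 26.8, 0.4, -0.0]
[2.3, 26.9, 0.4, -0.0]
[2.4, 26.8, 0.5, -0.0]
--
```

>>> carry_out:
  commands:
    - [[0.3, -22, 2, 0, 0], [0.3, -22, 2, 0, 0], [0.3, -15, 9, 24, 6], [0.3, 0, 11, 23, 6], [0.3, 0, 14, 21, 6], [0.3, 0, 16, 20, 6], [0.3, 0, 18, 18, 6], [0.3, 0, 19, 15, 6]]

```text
time: 11.42
position: [0.5127, -0.2268, 0.1252]
tool_rot: [0.67, 0.236, -0.655, 0.257]
ft_force: [0.7, 0.3, -0.4]
grip_width: 0.0321
```

```bash
python3 - <<'E'
from plan import *
plan([(.5902,-.3117,.09,-48.5,30)])
E
```

```text
now [ 0.5127 -0.2268  0.1252] jaw -49.19 tilt x [ 0.0312 -0.021  -0.9993] q6 0.241 q1 -0.616 t 11.42 w 0.0321 F [ 0.7  0.3 -0.4]
[9.8, 28.4, -0.7, -0.2]
[9.8, 28.4, -0.6, -0.2]
[9.9, 28.4, -0.5, -0.1]
[9.8, 28.4, -0.5, -0.2]
--
```

>>> carry_out:
  commands:
    - [[0.3, 5, 25, -2, 0], [0.3, 5, 28, 0, -0.2], [0.3, 5, 28, 0, -0.2], [0.3, 5, 20, 0, -0.2], [0.3, 0, 6, 0, 0], [0.3, 0, 0, 0, 0]]

```text
time: 11.92
position: [0.5845, -0.3154, 0.1119]
tool_rot: [0.67, 0.235, -0.655, 0.258]
ft_force: [0.1, 0.7, -2.2]
grip_width: 0.0318
```

```bash
python3 - <<'E'
from plan import *
plan([(.5902,-.3117,.043,-48.5,30)]);print(state()[2]["q"].round(3))
E
```

```text
now [ 0.5845 -0.3154  0.1119] jaw -49.2 tilt x [ 0.0311 -0.0224 -0.9993] q6 0.194 q1 -0.663 t 11.92 w 0.0318 F [ 0.1  0.7 -2.2]
[23.0, -0.6, -2.0, -0.2]
[23.0, -0.5, -2.1, -0.2]
[23.0, -0.5, -2.0, -0.3]
--
[-0.663  0.695  1.451  0.002  0.957  0.194]
```

>>> carry_out:
  commands:
    - [[0.3, -35, 0, 0, 0], [0.3, -35, 0, 0, 0], [0.3, 0, 0, 0, 0], [0.3, 8, 0, 0, 0], [0.3, 8, 0, 0, 0], [0.3, 8, 0, 0, 0], [0.3, 8, 0, 0, 0], [0.3, 8, 0, 0, 0]]

```text
time: 12.58
position: [0.5743, -0.304, 0.1375]
tool_rot: [0.666, 0.242, -0.658, 0.252]
ft_force: [0.7, 0.3, -1.8]
grip_width: 0.0316
```

```bash
python3 - <<'E'
from plan import *
plan([(.5902,-.3117,.043,-48.5,30)]);print(state()[2]["q"].round(3))
E
```

```text
now [ 0.5743 -0.304   0.1375] jaw -49.04 tilt x [ 0.0157 -0.0093 -0.9998] q6 0.195 q1 -0.66 t 12.58 w 0.0316 F [ 0.7  0.3 -1.8]
[23.7, 3.6, -1.6, -0.1]
[23.7, 3.7, -1.6, -0.1]
[23.7, 3.7, -1.6, -0.2]
[23.7, 3.6, -1.5, -0.1]
--
[-0.66   0.652  1.457  0.003  1.015  0.195]
```

>>> carry_out:
  commands:
    - [[0.3, 5, 5, 0, 0], [0.3, 8, 5, -1, 0.5], [0.3, 8, 5, -1, 0], [0.3, 8, 2, 0, 0], [0.3, 8, 0, 0, 0], [0.3, 8, 0, 0, 0], [0.3, 8, 0, 0, 0], [0.3, 6, 0, 0, 0]]

```text
time: 13.25
position: [0.5867, -0.3158, 0.0658]
tool_rot: [0.666, 0.242, -0.661, 0.246]
ft_force: [-0.2, 0.6, -0.9]
grip_width: 0.0319
```

```bash
python3 - <<'E'
from plan import *
plan([(.5902,-.3117,.043,-48.5,30)])
E
```

```text
now [ 0.5867 -0.3158  0.0658] jaw -49.63 tilt x [ 0.0078 -0.0033 -1.    ] q6 0.202 q1 -0.662 t 13.25 w 0.0319 F [-0.2  0.6 -0.9]
[22.8, -1.0, -5.2, -1.1]
--
```

>>> carry_out:
  commands:
    - [[0.3, 3, -1, -4, -0.9], [0.3, 5, 0, -2, -0.2], [0.3, 5, 0, 0, 0], [0.3, 3, 0, 0, 0], [0.3, 0, 0, 0, 0]]

```text
time: 13.67
position: [0.5905, -0.3097, 0.0468]
tool_rot: [0.663, 0.25, -0.659, 0.253]
ft_force: [-0.7, 0.6, -1.7]
grip_width: 0.0317
```

```bash
python3 - <<'E'
from plan import *
plan([(.5902,-.3117,.043,-48.5,30)])
E
```

```text
now [ 0.5905 -0.3097  0.0468] jaw -48.38 tilt x [ 0.0061 -0.0018 -1.    ] q6 0.191 q1 -0.651 t 13.67 w 0.0317 F [-0.7  0.6 -1.7]
[3.8, 1.3, 1.6, 0.1]
--
```

>>> carry_out:
  commands:
    - [[0.3, 2, 1.5, 1.5, 0], [0.3, 2, 0, 0, 0], [0.3, 2, 0, 0, 0], [0.3, 1, 0, 0, 0]]

```text
time: 14.0
position: [0.5912, -0.3125, 0.0435]
tool_rot: [0.663, 0.249, -0.659, 0.253]
ft_force: [0.2, -0.2, -0.5]
grip_width: 0.0317
```

```bash
python3 - <<'E'
from plan import *
plan([(.5902,-.3117,.043,-48.5,30)])
E
```

```text
now [ 0.5912 -0.3125  0.0435] jaw -48.37 tilt x [ 0.0077 -0.0032 -1.    ] q6 0.188 q1 -0.654 t 14.0 w 0.0317 F [ 0.2 -0.2 -0.5]
[0.5, -1.3, 0.2, 0.1]
--
```

>>> carry_out:
  commands:
    - [[0.3, 1.5, -1, 0, 0], [0.3, 1.5, 0, 0, 0], [0.3, 1.5, 0, 0, 0]]

```text
time: 14.25
position: [0.5914, -0.3126, 0.0434]
tool_rot: [0.664, 0.248, -0.658, 0.254]
ft_force: [-1.8, 2.1, 7.8]
grip_width: 0.0317
```

```bash
python3 - <<'E'
from plan import *
plan([(.5902,-.3117,.043,-48.5,30)])
E
```

```text
now [ 0.5914 -0.3126  0.0434] jaw -48.38 tilt x [ 0.0101 -0.0053 -0.9999] q6 0.189 q1 -0.654 t 14.25 w 0.0317 F [-1.8  2.1  7.8]
[0.4, -1.5, 0.3, 0.1]
--
```

>>> carry_out:
  commands:
    - [[0.65, 0, 0, 0, 0], [0.65, 0, 0, 0, 0], [0.65, 0, 0, 0, 0], [0.65, 0, 0, 0, 0], [0.65, -10, 0, 0, 0], [0.65, -25, 0, 0, 0], [0.65, -30, 0, 0, 0], [0.65, -30, 0, 0, 0]]

```text
time: 14.92
position: [0.5862, -0.3095, 0.134]
tool_rot: [-0.661, -0.253, 0.661, -0.249]
ft_force: [-0.1, -0.1, 0.0]
grip_width: 0.0564
```

```bash
python3 - <<'E'
from plan import *
plan([(.4293,-.1407,.125,-35.6,35)])
E
```

```text
now [ 0.5862 -0.3095  0.134 ] jaw -48.43 tilt x [-0.0023  0.0043 -1.    ] q6 0.189 q1 -0.655 t 14.92 w 0.0564 F [-0.1 -0.1  0. ]
[1.4, -32.9, 0.8, -1.8]
[1.4, -32.9, -0.3, -1.8]
[1.5, -32.9, -1.3, -1.8]
[1.4, -32.8, -2.3, -1.9]
[1.5, -32.8, -3.4, -1.8]
[1.4, -32.6, -4.5, -1.9]
[1.5, -32.5, -5.6, -1.8]
--
```

>>> carry_out:
  commands:
    - [[1, 0, -33, 0, -1.8], [1, 0, -33, 0, -1.8], [1, 0, -33, -1, -1.8], [1, 0, -33, -2, -1.8], [1, 0, -33, -3, -1.8], [1, 0, -30, -4, -1.9], [1, 0, -20, -5, -1.9], [1, 0, 0, 0, 0]]

```text
time: 15.58
position: [0.4402, -0.1515, 0.1439]
tool_rot: [0.632, 0.318, -0.623, 0.333]
ft_force: [-0.2, -0.4, -0.6]
grip_width: 0.0862
```

```bash
python3 - <<'E'
from plan import *
from h import *
plan([(.4293,-.1407,.1,-35.6,35)])
im={n:robot.camera(n) for n in("top","scene")}
for n in im: print(n,fit("stepped",[.5902,-.3117,np.radians(-48.5)],im,cams=(n,),z=.02),fit("stepped",[.5902,-.3117,np.radians(131.5)],im,cams=(n,),z=.02)[:2])
cv2.imwrite("pics/s3.png",cv2.resize(im["scene"][110:310,180:440],None,fx=3,fy=3,interpolation=cv2.INTER_CUBIC)[:,:,::-1])
E
```

```text
now [ 0.4402 -0.1515  0.1439] jaw -35.15 tilt x [ 0.0213 -0.0137 -0.9997] q6 0.041 q1 -0.572 t 15.58 w 0.0862 F [-0.2 -0.4 -0.6]
[21.8, -8.1, -1.3, 0.2]
[21.7, -8.1, -1.2, 0.3]
--
top (array([ 0.59177398, -0.31278601, -0.8390856 ]), np.float64(25.462745098039218), {'top': np.float64(310.0)}) (array([ 0.59170484, -0.3139361 ,  2.34743776]), np.float64(37.2156862745098))
scene (array([ 0.59204481, -0.31072856, -0.81108805]), np.float64(685.1843137254903), {'scene': np.float64(1269.0)}) (array([ 0.59346019, -0.31090197,  2.22094924]), np.float64(685.5607843137255))
```

View pics/s3.png

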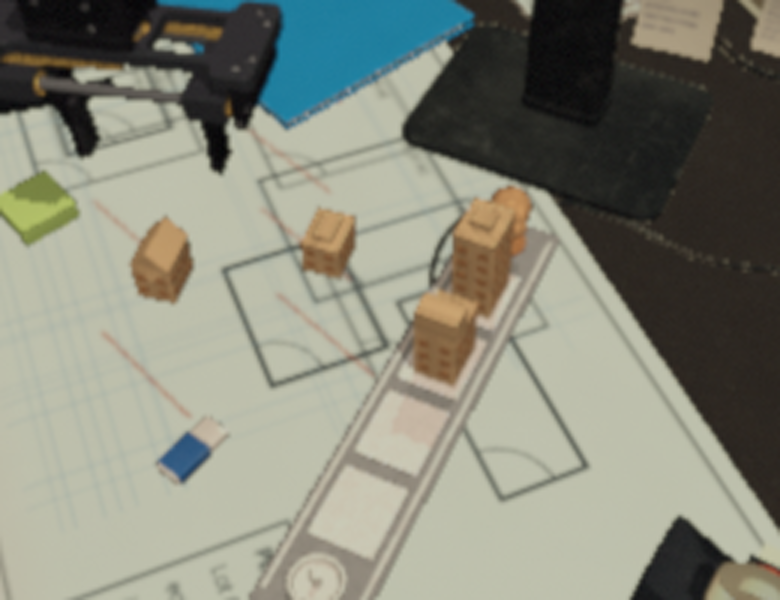

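The stepped block stands on plot 2 at crop position (445,338), about 2 mm from the centre, and the tower is unmoved. Now I'll come down slowly over the gabled house.

>>> carry_out:
  commands:
    - [[1, 8, -9, -1, 0.3], [1, 9, -5, 0, 0], [1, 9, 0, 0, 0], [1, 9, 0, 0, 0], [1, 9, 0, 0, 0], [1, 9, 0, 0, 0], [1, 9, 0, 0, 0], [1, 5, 0, 0, 0]]

```text
time: 16.35
position: [0.4561, -0.165, 0.0786]
tool_rot: [0.642, 0.299, -0.618, 0.341]
ft_force: [0.9, 0.2, 0.4]
grip_width: 0.0871
```

```bash
python3 - <<'E'
from plan import *
plan([(.4293,-.1407,.01,-35.6,35)])
E
```

```text
now [ 0.4561 -0.165   0.0786] jaw -36.12 tilt x [ 0.0572 -0.0385 -0.9976] q6 0.055 q1 -0.577 t 16.35 w 0.0871 F [0.9 0.2 0.4]
[22.0, -13.5, -1.2, -0.2]
[22.0, -13.5, -1.3, -0.2]
[21.9, -13.6, -1.3, -0.1]
--
```

>>> carry_out:
  commands:
    - [[1, -38, 0, 0, 0], [1, -38, 0, 0, 0], [1, -38, 0, 0, 0], [1, 0, 0, 0, 0]]

```text
time: 16.68
position: [0.4499, -0.1622, 0.1847]
tool_rot: [0.638, 0.305, -0.623, 0.334]
ft_force: [1.4, -0.5, 0.5]
grip_width: 0.0869
```

```bash
python3 - <<'E'
from plan import *
plan([(.4293,-.1407,.01,-35.6,38)]);o=state()[2];print(o["q"].round(4),o["joint_velocities"].round(4),o["joint_torque"].round(2))
E
```

```text
now [ 0.4499 -0.1622  0.1847] jaw -36.28 tilt x [ 0.0381 -0.0263 -0.9989] q6 0.055 q1 -0.58 t 16.68 w 0.0869 F [ 1.4 -0.5  0.5]
[34.6, -7.5, -1.0, -0.1]
[34.7, -7.5, -1.0, -0.1]
[34.6, -7.5, -1.0, -0.2]
[34.7, -7.4, -1.0, -0.1]
[34.6, -7.5, -1.1, -0.2]
--
[-5.7950e-01  3.7260e-01  1.8654e+00 -1.5000e-03  8.5740e-01  5.4600e-02] [-0.0117  0.0981  0.0395 -0.0046 -0.0582  0.0002] [ 4.900e-01 -3.289e+01 -1.188e+01  5.000e-02  6.500e-01 -1.000e-02]
```

>>> carry_out:
  commands:
    - [[1, 30, -12, -1, -0.1], [1, 35, -12, -1, -0.1], [1, 10, -8, -1, -0.1], [1, 0, 0, 0, 0]]

```text
time: 17.02
position: [0.4366, -0.1485, 0.1105]
tool_rot: [0.642, 0.299, -0.618, 0.342]
ft_force: [-0.1, 0.3, -0.3]
grip_width: 0.0872
```

```bash
python3 - <<'E'
from plan import *
plan([(.4293,-.1407,.01,-35.6,38)]);o=state()[2];print(o["q"].round(4),o["joint_velocities"].round(4),o["joint_torque"].round(2))
E
```

```text
now [ 0.4366 -0.1485  0.1105] jaw -36.07 tilt x [ 0.0569 -0.0387 -0.9976] q6 0.063 q1 -0.57 t 17.02 w 0.0872 F [-0.1  0.3 -0.3]
[33.2, -5.8, -0.6, -0.2]
[33.2, -5.8, -0.6, -0.1]
[33.1, -5.8, -0.6, -0.2]
--
[-0.5696  0.4867  1.9903 -0.0034  0.5958  0.0625] [-0.0078  0.0264 -0.021  -0.0018 -0.0169  0.0017] [-1.200e-01 -3.298e+01 -9.070e+00  5.000e-02 -5.300e-01  2.000e-02]
```

>>> carry_out:
  commands:
    - [[1, -9, 0, 0, 0], [1, -9, 0, 0, 0], [1, -9, 0, 0, 0], [1, -9, 0, 0, 0], [1, -9, 0, 0, 0], [1, -9, 0, 0, 0], [1, -9, 0, 0, 0], [1, -9, 0, 0, 0]]

```text
time: 17.68
position: [0.4387, -0.1508, 0.1924]
tool_rot: [0.644, 0.295, -0.616, 0.345]
ft_force: [0.8, 0.9, 0.1]
grip_width: 0.0869
```

```bash
python3 - <<'E'
from plan import *
plan([(.4293,-.1407,.01,-35.6,38)]);o=state()[2];print(o["q"].round(4))
E
```

```text
now [ 0.4387 -0.1508  0.1924] jaw -36.18 tilt x [ 0.0664 -0.0451 -0.9968] q6 0.062 q1 -0.571 t 17.68 w 0.0869 F [0.8 0.9 0.1]
[36.1, -5.6, -0.4, -0.1]
[36.2, -5.6, -0.4, -0.1]
[36.1, -5.6, -0.5, -0.1]
[36.2, -5.6, -0.5, -0.1]
[36.1, -5.7, -0.4, -0.2]
--
[-0.5713  0.3308  1.9134 -0.0028  0.8171  0.0619]
```

```bash
python3 - <<'E'
from plan import *
plan([(.55,-.33,.2,-48.5,38)])
E
```

```text
now [ 0.4387 -0.1508  0.1924] jaw -36.18 tilt x [ 0.0664 -0.0451 -0.9968] q6 0.062 q1 -0.571 t 17.68 w 0.0869 F [0.8 0.9 0.1]
[1.3, 32.6, 13.2, 2.1]
[1.3, 33.1, 11.9, 2.0]
[1.3, 33.5, 10.8, 2.1]
[1.3, 33.8, 9.6, 2.0]
[1.3, 34.1, 8.3, 2.0]
[1.4, 34.5, 7.2, 2.1]
--
```

>>> carry_out:
  commands:
    - [[1, 0, 33, 13, 0], [1, 0, 33, 13, 0], [1, 0, 33, 13, 0], [1, 0, 33, 13, 0], [1, 0, 33, 13, 0], [1, 0, 20, 10, 0], [1, 0, 0, 0, 0]]

```text
time: 18.27
position: [0.5522, -0.3314, 0.2265]
tool_rot: [0.647, 0.287, -0.612, 0.354]
ft_force: [-0.0, 0.7, 0.5]
grip_width: 0.0868
```

```bash
python3 - <<'E'
from plan import *
plan([(.55,-.33,.2)]);o=state()[2];print(o["q"].round(4))
E
```

```text
now [ 0.5522 -0.3314  0.2265] jaw -36.05 tilt x [ 0.0866 -0.0618 -0.9943] q6 -0.095 q1 -0.719 t 18.27 w 0.0868 F [-0.   0.7  0.5]
[26.0, -5.4, 0.2, 0.0]
--
[-0.7189  0.5069  1.4654  0.012   1.0633 -0.0949]
```

>>> carry_out:
  commands:
    - [[1, 8, 0, 0, 0], [1, 8, 0, 0, 0], [1, 8, 0, 0, 0], [1, 8, 0, 0, 0]]

```text
time: 18.6
position: [0.556, -0.3344, 0.1979]
tool_rot: [0.648, 0.284, -0.611, 0.356]
ft_force: [0.1, 1.2, 0.3]
grip_width: 0.0869
```

```bash
python3 - <<'E'
from plan import *
plan([(.55,-.33,.2)]);o=state()[2];print(o["q"].round(4))
E
```

```text
now [ 0.556  -0.3344  0.1979] jaw -36.11 tilt x [ 0.0924 -0.0663 -0.9935] q6 -0.095 q1 -0.719 t 18.6 w 0.0869 F [0.1 1.2 0.3]
[-2.9, -7.1, 0.0, 0.0]
--
[-0.7185  0.543   1.4881  0.0129  0.9971 -0.0947]
```

>>> carry_out:
  commands:
    - [[1, 0, -38, 3, 0], [1, 0, -38, 3, 0], [1, 0, -38, 3, 0], [1, 0, -38, 3, 0], [1, 0, -38, 3, 0], [1, 0, -38, 3, 0], [1, 0, -38, 3, 0]]

```text
time: 19.18
position: [0.3225, -0.1852, 0.1596]
tool_rot: [0.647, 0.288, -0.61, 0.357]
ft_force: [-0.6, -0.5, 0.2]
grip_width: 0.087
```

```bash
python3 - <<'E'
from plan import *
plan([(.33,-.2,.2)]);o=state()[2];print(o["q"].round(4))
E
```

```text
now [ 0.3225 -0.1852  0.1596] jaw -35.65 tilt x [ 0.0906 -0.0621 -0.9939] q6 -0.265 q1 -0.847 t 19.18 w 0.087 F [-0.6 -0.5  0.2]
[-19.3, 9.5, 3.8, 0.0]
[-19.3, 9.6, 3.8, 0.0]
--
[-0.8474  0.2791  2.182   0.0494  0.5743 -0.2653]
```

>>> carry_out:
  commands:
    - [[1, 0, -30, 0, 0], [1, 0, -30, 0, 0], [1, 0, -30, 0, 0]]

```text
time: 19.43
position: [0.2416, -0.123, 0.1486]
tool_rot: [0.645, 0.292, -0.61, 0.355]
ft_force: [-0.8, 0.2, -0.9]
grip_width: 0.0871
```

```bash
python3 - <<'E'
from plan import *
plan([(.33,-.2,.2)]);o=state()[2];print(o["q"].round(4))
E
```

```text
now [ 0.2416 -0.123   0.1486] jaw -35.44 tilt x [ 0.0854 -0.0556 -0.9948] q6 -0.398 q1 -0.938 t 19.43 w 0.0871 F [-0.8  0.2 -0.9]
[-9.8, 30.3, 2.8, 0.0]
[-9.8, 30.3, 2.8, 0.0]
[-9.8, 30.4, 2.9, 0.0]
[-9.9, 30.3, 2.8, 0.0]
--
[-0.9375  0.2058  2.4228  0.0885  0.4189 -0.3984]
```

>>> carry_out:
  commands:
    - [[1, 0, 40, 0, 0], [1, 0, 30, 0, 0], [1, 0, 0, 0, 0]]

```text
time: 19.68
position: [0.264, -0.1219, 0.1456]
tool_rot: [0.641, 0.318, -0.617, 0.328]
ft_force: [0.0, -1.0, -0.1]
grip_width: 0.0871
```

```bash
python3 - <<'E'
from plan import *
plan([(.4293,-.1407,.01)]);o=state()[2];print(o["q"].round(4),o["joint_velocities"].round(3))
E
```

```text
now [ 0.264  -0.1219  0.1456] jaw -35.65 tilt x [ 0.0365  0.0041 -0.9993] q6 -0.287 q1 -0.859 t 19.68 w 0.0871 F [ 0.  -1.  -0.1]
[23.6, 23.6, -12.9, 0.0]
[23.6, 23.6, -12.9, 0.0]
[23.6, 23.6, -12.9, 0.0]
[23.5, 23.6, -13.0, 0.0]
[23.6, 23.6, -12.9, 0.0]
[23.5, 23.5, -13.0, 0.0]
--
[-0.8587  0.2534  2.3292  0.059   0.539  -0.2871] [-0.011 -0.031  0.117 -0.007 -0.059 -0.015]
```

>>> carry_out:
  commands:
    - [[1, 5, 24, -13, 0], [1, 8, 28, -16, 0], [1, 8, 28, -16, 0], [1, 8, 28, -16, 0], [1, 5, 20, -10, 0], [1, 0, 0, 0, 0]]

```text
time: 20.18
position: [0.4117, -0.1319, 0.1137]
tool_rot: [0.64, 0.321, -0.616, 0.328]
ft_force: [0.9, -0.5, -0.6]
grip_width: 0.0876
```

```bash
python3 - <<'E'
from plan import *
plan([(.4293,-.1407,.01,-35.6)]);o=state()[2];print(o["q"].round(4),o["joint_velocities"].round(3))
E
```

```text
now [ 0.4117 -0.1319  0.1137] jaw -35.39 tilt x [ 0.0343  0.0076 -0.9994] q6 -0.006 q1 -0.588 t 20.18 w 0.0876 F [ 0.9 -0.5 -0.6]
[34.7, 5.7, -0.1, 0.1]
[34.7, 5.6, -0.1, 0.1]
[34.7, 5.7, -0.1, 0.0]
--
[-0.5883  0.4636  2.0302  0.0435  0.6239 -0.0059] [ 0.013 -0.009  0.058 -0.014  0.016 -0.019]
```

>>> carry_out:
  commands:
    - [[1, 28, 5, 0, 0.2], [1, 30, 5, 0, 0], [1, 20, 2, 0, 0], [1, 0, 0, 0, 0]]

```text
time: 20.52
position: [0.4251, -0.1372, 0.035]
tool_rot: [0.64, 0.321, -0.615, 0.331]
ft_force: [-0.1, 0.8, -0.6]
grip_width: 0.0868
```

```bash
python3 - <<'E'
from plan import *
plan([(.4293,-.1407,.01,-35.6)])
E
```

```text
now [ 0.4251 -0.1372  0.035 ] jaw -35.16 tilt x [ 0.0391  0.0043 -0.9992] q6 -0.024 q1 -0.581 t 20.52 w 0.0868 F [-0.1  0.8 -0.6]
[25.1, 4.7, 1.1, 0.4]
--
```

>>> carry_out:
  commands:
    - [[1, 20, 4, 1, 0.4], [0.3, 3, 0, 0, 0], [0.3, 0, 0, 0, 0], [0.3, 0, 0, 0, 0], [0.3, 0, 0, 0, 0], [0.3, 0, 0, 0, 0]]

```text
time: 21.02
position: [0.4241, -0.1376, 0.0157]
tool_rot: [0.641, 0.32, -0.616, 0.328]
ft_force: [0.8, -0.6, 0.5]
grip_width: 0.0617
```

```bash
python3 - <<'E'
from plan import *
plan([(.4293,-.1407,.01,-35.6)])
E
```

```text
now [ 0.4241 -0.1376  0.0157] jaw -35.42 tilt x [ 0.0358  0.0064 -0.9993] q6 -0.03 q1 -0.583 t 21.02 w 0.0617 F [ 0.8 -0.6  0.5]
[5.9, 5.8, -0.3, 0.2]
--
```

>>> carry_out:
  commands:
    - [[0.3, 5, 5, 0, 0], [0.3, 3, 2, 0, 0], [0.3, 0, 0, 0, 0], [0.3, 0, 0, 0, 0], [0.3, 0, 0, 0, 0], [0.3, 0, 0, 0, 0], [0.3, 0, 0, 0, 0]]

```text
time: 21.6
position: [0.4319, -0.1427, 0.01]
tool_rot: [0.641, 0.319, -0.615, 0.33]
ft_force: [-0.5, 0.0, -0.0]
grip_width: 0.0322
```

```bash
python3 - <<'E'
from plan import *
plan([(.429,-.1407,.11,-35.6),(.485,-.295,.12,-48.5),(.5385,-.3555,.11,-48.5)])
E
```

```text
now [ 0.4319 -0.1427  0.01  ] jaw -35.39 tilt x [ 0.0401  0.0037 -0.9992] q6 -0.031 q1 -0.583 t 21.6 w 0.0322 F [-0.5  0.  -0. ]
[-33.3, -0.1, -0.9, 0.1]
[-33.4, -0.2, -0.8, 0.1]
[-33.3, -0.1, -0.9, 0.0]
--
[-1.7, 27.1, 18.5, 2.6]
[-1.7, 27.9, 17.3, 2.6]
[-1.6, 28.7, 16.0, 2.6]
[-1.7, 29.4, 14.7, 2.6]
[-1.6, 30.0, 13.4, 2.5]
--
[4.0, 26.8, 0.1, 0.0]
[3.9, 26.9, 0.1, 0.0]
[4.0, 26.8, 0.2, 0.0]
--
```

The house is held at 32.2 mm. Lifting fast, then moving out to plot 3.

>>> carry_out:
  commands:
    - [[0.3, -15, 0, 0, 0], [0.3, -38, 0, 0, 0], [0.3, -38, 0, 0, 0], [0.3, -5, 27, 19, 2.6], [0.3, 0, 28, 17, 2.6], [0.3, 0, 29, 16, 2.6], [0.3, 0, 29, 15, 2.6], [0.3, 0, 26, 13, 2.5]]

```text
time: 22.27
position: [0.4763, -0.29, 0.1088]
tool_rot: [0.671, 0.252, -0.651, 0.25]
ft_force: [1.1, -0.0, -0.7]
grip_width: 0.0321
```

```bash
python3 - <<'E'
from plan import *
plan([(.5385,-.3555,.1,-48.5)])
E
```

```text
now [ 0.4763 -0.29    0.1088] jaw -48.39 tilt x [ 0.026   0.0135 -0.9996] q6 0.056 q1 -0.763 t 22.27 w 0.0321 F [ 1.1 -0.  -0.7]
[3.2, 30.1, -0.9, 0.0]
[3.2, 30.0, -0.9, 0.1]
[3.1, 30.1, -1.0, 0.0]
--
```

>>> carry_out:
  commands:
    - [[0.3, 0, 26, 0, 0], [0.3, 0, 28, -1, 0], [0.3, 0, 22, -1, 0], [0.3, 5, 8, 0, 0], [0.3, 6, 0, 0, 0], [0.3, 6, 0, 0, 0], [0.3, 6, 0, 0, 0]]

```text
time: 22.85
position: [0.5348, -0.3593, 0.083]
tool_rot: [0.672, 0.249, -0.652, 0.248]
ft_force: [-0.5, 0.6, -2.1]
grip_width: 0.0322
```

```bash
python3 - <<'E'
from plan import *
plan([(.5385,-.356,.033,-48.5)])
E
```

```text
now [ 0.5348 -0.3593  0.083 ] jaw -48.82 tilt x [ 0.0258  0.0121 -0.9996] q6 0.054 q1 -0.778 t 22.85 w 0.0322 F [-0.5  0.6 -2.1]
[25.1, -0.2, -1.8, -0.2]
[25.0, -0.2, -1.8, -0.1]
--
```

>>> carry_out:
  commands:
    - [[0.3, 8, 0, -3, -0.3], [0.3, 8, 0, -2, 0], [0.3, 8, 0, 0, 0], [0.3, 8, 0, 0, 0], [0.3, 6, 0, 0, 0], [0.3, 3, 0, 0, 0], [0.3, 0, 0, 0, 0]]

```text
time: 23.43
position: [0.5343, -0.3467, 0.0337]
tool_rot: [0.669, 0.257, -0.653, 0.246]
ft_force: [-0.8, 0.7, -1.3]
grip_width: 0.0324
```

```bash
python3 - <<'E'
from plan import *
plan([(.5385,-.356,.030,-48.5)])
E
```

```text
now [ 0.5343 -0.3467  0.0337] jaw -48.32 tilt x [ 0.015   0.0227 -0.9996] q6 0.055 q1 -0.764 t 23.43 w 0.0324 F [-0.8  0.7 -1.3]
[3.5, 9.8, 3.2, 0.2]
--
```

>>> carry_out:
  commands:
    - [[0.3, 0, 5, 2, 0], [0.3, 1, 3, 1, 0], [0.3, 0, 0, 0, 0]]

```text
time: 23.68
position: [0.538, -0.3557, 0.0327]
tool_rot: [0.669, 0.257, -0.653, 0.246]
ft_force: [0.4, 0.2, -1.5]
grip_width: 0.0319
```

```bash
python3 - <<'E'
from plan import *
plan([(.5385,-.356,.030,-48.5)])
E
```

```text
now [ 0.538  -0.3557  0.0327] jaw -48.31 tilt x [ 0.0156  0.022  -0.9996] q6 0.049 q1 -0.77 t 23.68 w 0.0319 F [ 0.4  0.2 -1.5]
[2.7, 0.6, -0.1, 0.2]
--
```

>>> carry_out:
  commands:
    - [[0.3, 2, 0.5, 0, 0], [0.3, 1.5, 0, 0, 0], [0.3, 1.5, 0, 0, 0], [0.3, 1.5, 0, 0, 0]]

```text
time: 24.02
position: [0.5391, -0.3577, 0.0299]
tool_rot: [0.669, 0.256, -0.653, 0.247]
ft_force: [-3.7, 1.4, 10.2]
grip_width: 0.0319
```

```bash
python3 - <<'E'
from plan import *
plan([(.5385,-.356,.030,-48.5)])
E
```

```text
now [ 0.5391 -0.3577  0.0299] jaw -48.36 tilt x [ 0.0176  0.0199 -0.9996] q6 0.049 q1 -0.771 t 24.02 w 0.0319 F [-3.7  1.4 10.2]
[-0.1, -1.7, -0.6, 0.1]
--
```

>>> carry_out:
  commands:
    - [[0.65, 0, 0, 0, 0], [0.65, 0, 0, 0, 0], [0.65, 0, 0, 0, 0], [0.65, 0, 0, 0, 0], [0.65, -15, 0, 0, 0], [0.65, -38, 0, 0, 0], [0.65, -38, 0, 0, 0], [0.65, -25, 0, 0, 0]]

```text
time: 24.68
position: [0.5336, -0.3568, 0.1421]
tool_rot: [0.667, 0.261, -0.655, 0.242]
ft_force: [-0.7, -0.3, 0.0]
grip_width: 0.0566
```

```bash
python3 - <<'E'
from plan import *
plan([(.5558,-.1702,.12,-38.2,38)])
E
```

```text
now [ 0.5336 -0.3568  0.1421] jaw -48.37 tilt x [ 0.0063  0.0309 -0.9995] q6 0.053 q1 -0.776 t 24.68 w 0.0566 F [-0.7 -0.3  0. ]
[5.6, -24.9, -28.0, -2.0]
[5.6, -23.9, -28.8, -2.0]
[5.6, -22.8, -29.6, -2.1]
[5.6, -21.7, -30.5, -2.0]
[5.6, -20.7, -31.2, -2.1]
--
```

>>> carry_out:
  commands:
    - [[1, 0, -25, -28, -2], [1, 0, -24, -29, -2], [1, 0, -23, -30, -2], [1, 0, -22, -30, -2], [1, 5, -15, -22, -2], [1, 0, 0, 0, 0]]

```text
time: 25.18
position: [0.5592, -0.1831, 0.1503]
tool_rot: [0.647, 0.309, -0.626, 0.307]
ft_force: [-1.5, -0.6, -0.4]
grip_width: 0.0845
```

```bash
python3 - <<'E'
from plan import *
from h import *
plan([(.5558,-.1702,.008,-38.2,38)])
im={n:robot.camera(n) for n in("top","scene")}
print(fit("gabled",[.5385,-.356,np.radians(-48.5)],im,cams=("top",),z=.02))
print(fit("pavilion",[.5558,-.1702,np.radians(-38.2)],im,cams=("scene",)))
cv2.imwrite("pics/s4.png",cv2.resize(im["scene"][110:310,180:440],None,fx=3,fy=3,interpolation=cv2.INTER_CUBIC)[:,:,::-1])
E
```

```text
now [ 0.5592 -0.1831  0.1503] jaw -38.34 tilt x [ 0.0244  0.0153 -0.9996] q6 0.132 q1 -0.52 t 25.18 w 0.0845 F [-1.5 -0.6 -0.4]
[35.6, -3.0, -1.0, -0.0]
[35.6, -3.0, -1.1, -0.0]
[35.6, -3.0, -1.0, -0.1]
[35.5, -3.1, -1.1, -0.0]
--
(array([ 0.53972198, -0.3574039 , -0.85683617]), np.float64(20.349019607843136), {'top': np.float64(287.0)})
(array([ 0.55568832, -0.17129381, -0.61284826]), np.float64(50.529411764705884), {'scene': np.float64(306.0)})
```

View pics/s4.png

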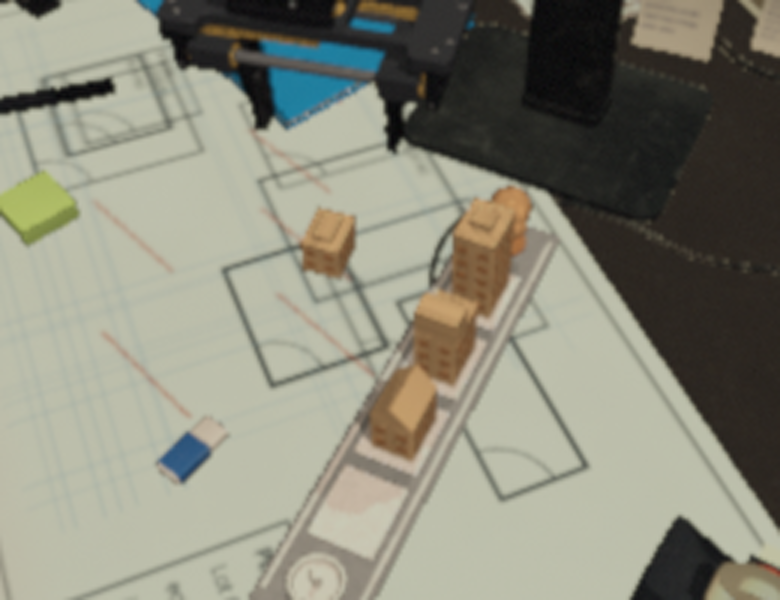

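The house is on plot 3 at crop position (404,413), about 2 mm from the centre. The pavilion is unmoved at (329,242). I'll come down on it biased inward, because the gripper body gets close to the tower.

>>> carry_out:
  commands:
    - [[1, 5, -10, -2, 0], [1, 30, -8, -2, 0], [1, 32, -3, 0, 0], [1, 5, 0, 0, 0], [1, 0, 0, 0, 0]]

```text
time: 25.7
position: [0.5537, -0.1803, 0.0797]
tool_rot: [0.651, 0.299, -0.625, 0.31]
ft_force: [-0.7, -0.3, 0.7]
grip_width: 0.087
```

```bash
python3 - <<'E'
from plan import *
plan([(.5558,-.1702,.009,-37,38)])
E
```

```text
now [ 0.5537 -0.1803  0.0797] jaw -38.92 tilt x [ 0.0391  0.0016 -0.9992] q6 0.14 q1 -0.518 t 25.7 w 0.087 F [-0.7 -0.3  0.7]
[35.4, -3.4, -3.7, -1.0]
[35.3, -3.3, -3.7, -0.9]
--
```

>>> carry_out:
  commands:
    - [[1, 5, -8, -5, -0.5], [1, 28, -6, -3, -0.4], [1, 20, -3, 0, 0], [1, 0, 0, 0, 0]]

```text
time: 26.03
position: [0.552, -0.1686, 0.0293]
tool_rot: [0.651, 0.3, -0.621, 0.318]
ft_force: [0.0, -0.0, 0.6]
grip_width: 0.0872
```

```bash
python3 - <<'E'
from plan import *
plan([(.5558,-.1702,.009,-38,38)])
E
```

```text
now [ 0.552  -0.1686  0.0293] jaw -38.25 tilt x [ 0.0495 -0.0047 -0.9988] q6 0.14 q1 -0.5 t 26.03 w 0.0872 F [ 0.  -0.   0.6]
[20.5, 3.2, -0.5, -0.2]
--
```

>>> carry_out:
  commands:
    - [[1, 15, 1, 0, 0], [0.3, 5, 0, 0, 0], [0.3, 0, 0, 0, 0], [0.3, 0, 0, 0, 0], [0.3, 0, 0, 0, 0], [0.3, 0, 0, 0, 0]]

```text
time: 26.53
position: [0.5586, -0.1726, 0.0161]
tool_rot: [0.653, 0.296, -0.619, 0.321]
ft_force: [-0.3, 0.5, -0.2]
grip_width: 0.0615
```

```bash
python3 - <<'E'
from plan import *
plan([(.5558,-.1702,.009,-38,38)])
E
```

```text
now [ 0.5586 -0.1726  0.0161] jaw -38.3 tilt x [ 0.0597 -0.0103 -0.9982] q6 0.139 q1 -0.501 t 26.53 w 0.0615 F [-0.3  0.5 -0.2]
[6.9, -4.0, 0.1, -0.3]
--
```

>>> carry_out:
  commands:
    - [[0.4, 7, -3, 0, 0], [0.3, 3, 0, 0, 0], [0.3, 0, 0, 0, 0], [0.3, 0, 0, 0, 0], [0.3, 0, 0, 0, 0], [0.3, 0, 0, 0, 0], [0.3, 0, 0, 0, 0]]

```text
time: 27.12
position: [0.5577, -0.1711, 0.0074]
tool_rot: [0.654, 0.295, -0.618, 0.322]
ft_force: [0.1, 0.5, 0.8]
grip_width: 0.0328
```

```bash
python3 - <<'E'
from plan import *
plan([(.555,-.17,.13,-38),(.44,-.33,.13,-48.5),(.4878,-.401,.12,-48.5)])
E
```

```text
now [ 0.5577 -0.1711  0.0074] jaw -38.3 tilt x [ 0.0629 -0.0121 -0.9979] q6 0.139 q1 -0.5 t 27.12 w 0.0328 F [0.1 0.5 0.8]
[-30.6, 1.0, -0.7, -0.1]
[-30.6, 1.0, -0.7, -0.1]
[-30.6, 1.1, -0.7, -0.0]
[-30.7, 1.0, -0.7, -0.1]
--
[-1.1, 1.6, 39.4, 2.1]
[-1.0, 3.0, 39.3, 2.1]
[-1.1, 4.5, 39.1, 2.1]
[-1.0, 5.9, 38.9, 2.1]
[-1.1, 7.2, 38.7, 2.1]
--
[4.6, 28.1, 3.9, -0.0]
[4.6, 28.1, 4.0, -0.0]
[4.7, 28.1, 3.9, -0.0]
--
```

>>> carry_out:
  commands:
    - [[0.3, 0, 0, 0, 0], [0.3, -15, 0, 0, 0], [0.3, -38, 0, 0, 0], [0.3, -38, 0, 0, 0], [0.3, -35, 0, 0, 0], [0.3, 0, 2, 39, 2.1], [0.3, 0, 3, 39, 2.1], [0.3, 0, 4, 39, 2.1]]

```text
time: 27.78
position: [0.483, -0.2611, 0.1337]
tool_rot: [0.669, 0.264, -0.632, 0.288]
ft_force: [-0.3, -1.6, -1.7]
grip_width: 0.0329
```

```bash
python3 - <<'E'
from plan import *
plan([(.44,-.33,.13,-48.5),(.4875,-.4005,.12,-48.5)])
E
```

```text
now [ 0.483  -0.2611  0.1337] jaw -44.07 tilt x [ 0.0618 -0.0106 -0.998 ] q6 0.02 q1 -0.718 t 27.78 w 0.0329 F [-0.3 -1.6 -1.7]
[0.6, 5.6, 26.5, 1.5]
[0.6, 6.3, 26.4, 1.5]
[0.6, 7.0, 26.1, 1.4]
--
[4.5, 27.9, 3.9, 0.0]
[4.6, 27.9, 3.9, 0.0]
[4.5, 27.9, 4.0, 0.0]
--
```

>>> carry_out:
  commands:
    - [[0.3, 0, 8, 26, 1.5], [0.3, 0, 10, 24, 1.5], [0.3, 0, 26, 15, 1.4], [0.3, 0, 27, 4, 0], [0.3, 0, 20, 4, 0], [0.3, -38, 0, 0, 0], [0.3, -38, 0, 0, 0], [0.3, 0, 0, 0, 0]]

```text
time: 28.45
position: [0.4776, -0.3889, 0.2037]
tool_rot: [0.679, 0.24, -0.647, 0.25]
ft_force: [0.3, -0.4, 0.1]
grip_width: 0.0328
```

```bash
python3 - <<'E'
from plan import *
plan([(.4875,-.4005,.1,-48.5)]);print(state()[2]["q"].round(3))
E
```

```text
now [ 0.4776 -0.3889  0.2037] jaw -49.41 tilt x [ 0.0466  0.0023 -0.9989] q6 -0.041 q1 -0.884 t 28.45 w 0.0328 F [ 0.3 -0.4  0.1]
[34.7, 4.1, 1.3, -0.3]
[34.7, 4.1, 1.3, -0.3]
[34.6, 4.1, 1.3, -0.3]
--
[-0.884  0.523  1.504  0.042  1.088 -0.041]
```

>>> carry_out:
  commands:
    - [[0.3, 6, 1, 1, -0.5], [0.3, 8, 1, 1, -0.4], [0.3, 8, 0, 0, 0], [0.3, 8, 0, 0, 0], [0.3, 8, 0, 0, 0], [0.3, 8, 0, 0, 0], [0.3, 8, 0, 0, 0], [0.3, 8, 0, 0, 0]]

```text
time: 29.12
position: [0.4778, -0.3879, 0.1313]
tool_rot: [0.675, 0.249, -0.646, 0.254]
ft_force: [1.0, 0.4, -1.7]
grip_width: 0.0332
```

```bash
python3 - <<'E'
from plan import *
plan([(.4875,-.4005,.1,-48.5)])
E
```

```text
now [ 0.4778 -0.3879  0.1313] jaw -48.37 tilt x [ 0.041   0.0089 -0.9991] q6 -0.065 q1 -0.882 t 29.12 w 0.0332 F [ 1.   0.4 -1.7]
[31.6, 15.3, 2.3, 0.1]
--
```

>>> carry_out:
  commands:
    - [[0.3, 6, 5, 1, 0], [0.3, 8, 5, 1, 0], [0.3, 8, 3, 0, 0], [0.3, 8, 0, 0, 0], [0.3, 8, 0, 0, 0], [0.3, 8, 0, 0, 0], [0.3, 8, 0, 0, 0], [0.3, 4, 0, 0, 0]]

```text
time: 29.78
position: [0.4882, -0.3992, 0.0652]
tool_rot: [0.675, 0.25, -0.646, 0.253]
ft_force: [-0.3, 0.5, -0.5]
grip_width: 0.0326
```

```bash
python3 - <<'E'
from plan import *
plan([(.4875,-.4005,.028,-48.5)])
E
```

```text
now [ 0.4882 -0.3992  0.0652] jaw -48.37 tilt x [ 0.0397  0.0104 -0.9992] q6 -0.07 q1 -0.881 t 29.78 w 0.0326 F [-0.3  0.5 -0.5]
[37.1, -0.2, 2.7, 0.1]
--
```

>>> carry_out:
  commands:
    - [[0.3, 6, 0, 2, 0], [0.3, 7, 0, 0, 0], [0.3, 7, 0, 0, 0], [0.3, 6, 0, 0, 0], [0.3, 3, 0, 0, 0], [0.3, 0, 0, 0, 0]]

```text
time: 30.28
position: [0.4874, -0.3998, 0.0321]
tool_rot: [0.675, 0.25, -0.646, 0.252]
ft_force: [-0.2, 0.7, -0.9]
grip_width: 0.0329
```

```bash
python3 - <<'E'
from plan import *
plan([(.4875,-.4005,.028,-48.5)])
E
```

```text
now [ 0.4874 -0.3998  0.0321] jaw -48.36 tilt x [ 0.0388  0.0114 -0.9992] q6 -0.076 q1 -0.882 t 30.28 w 0.0329 F [-0.2  0.7 -0.9]
[4.1, 0.5, 0.5, 0.1]
--
```

>>> carry_out:
  commands:
    - [[0.3, 2, 1.5, 0, 0], [0.3, 2, 0, 0, 0], [0.3, 1.5, 0, 0, 0], [0.3, 1.5, 0, 0, 0]]

```text
time: 30.62
position: [0.4888, -0.4014, 0.0267]
tool_rot: [0.675, 0.25, -0.647, 0.253]
ft_force: [-3.2, 2.2, 14.8]
grip_width: 0.0325
```

```bash
python3 - <<'E'
from plan import *
plan([(.4885,-.402,.028,-48.5)])
E
```

```text
now [ 0.4888 -0.4014  0.0267] jaw -48.34 tilt x [ 0.0387  0.0108 -0.9992] q6 -0.076 q1 -0.882 t 30.62 w 0.0325 F [-3.2  2.2 14.8]
[-1.3, 0.3, 0.5, 0.2]
--
```

>>> carry_out:
  commands:
    - [[0.65, 0, 0, 0, 0], [0.65, 0, 0, 0, 0], [0.65, 0, 0, 0, 0], [0.65, 0, 0, 0, 0], [0.65, -15, 0, 0, 0], [0.65, -30, 0, 0, 0], [0.65, -38, 0, 0, 0], [0.65, -38, 0, 0, 0]]

```text
time: 31.28
position: [0.4807, -0.3986, 0.1427]
tool_rot: [0.673, 0.256, -0.649, 0.247]
ft_force: [1.0, -0.6, -0.6]
grip_width: 0.0564
```

>>> carry_out:
  commands:
    - [[0.65, 0, -30, 0, 0], [0.65, 0, -35, 0, 0], [0.65, 0, -35, 0, 0], [0.65, 0, -20, 0, 0], [0.65, 0, 0, 0, 0]]

```text
time: 31.7
position: [0.4044, -0.3135, 0.1516]
tool_rot: [0.676, 0.246, -0.645, 0.256]
ft_force: [0.5, 0.6, -0.0]
grip_width: 0.0566
```

```bash
python3 - <<'E'
from h import *
im={n:robot.camera(n) for n in("top","scene")}
for nm,p in {"tower":(.6411,-.2666),"stepped":(.5902,-.3117),"gabled":(.5392,-.3567),"pavilion":(.4883,-.4017)}.items():
    x,f,a=fit(nm,[*p,np.radians(-48.5)],im,cams=("top",),z=.02);print(nm,((x[:2]-p)*1e3).round(1),np.degrees(x[2]).round(1),round(f,1))
a=cv2.resize(im["top"][135:275,290:430],None,fx=4,fy=4,interpolation=cv2.INTER_CUBIC)[:,:,::-1];b=cv2.resize(im["scene"][165:305,270:330+0+0 if 0 else 370],None,fx=2.4,fy=4,interpolation=cv2.INTER_CUBIC)[:,:,::-1]
cv2.imwrite("pics/fin.png",np.hstack([a,b])[:, :800])
E
```

```text
tower [ 1.  -1.1] -51.6 30.3
stepped [ 1.6 -1.1] -48.1 25.5
gabled [ 0.8 -1.1] -46.8 20.5
pavilion [ 0.9 -0.2] -47.9 107.4
```

View pics/fin.png

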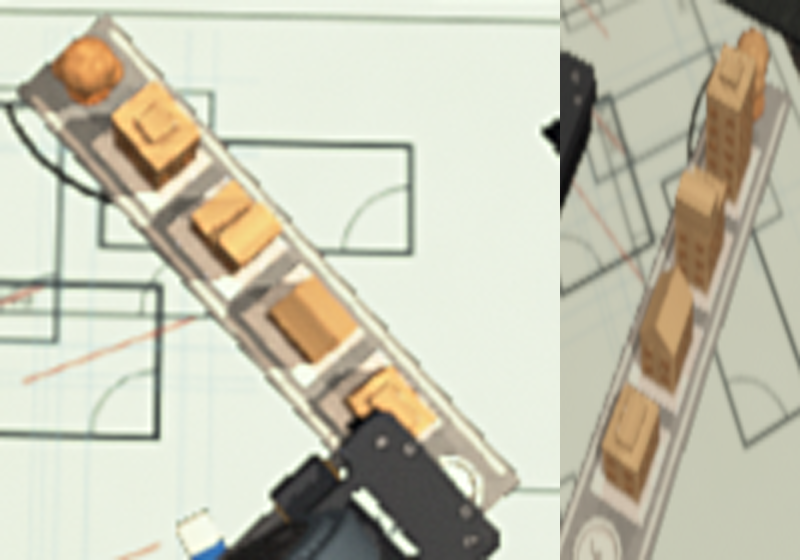

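All four buildings stand upright in height order from tree to fountain. The gripper is clear and hides part of the pavilion only in the top view.

```bash
python3 -c "
from rig import robot
print(robot.get_obs()['ft_force'].round(1)); print(robot.hand_in())"
```

```text
[ 0.1 -1.1  0.6]
the job is handed in; nothing more can be done
None
```

All four buildings are on the board, one to a plot, from the tree to the fountain: tower, stepped block, gabled house, pavilion. Each was lowered until the wrist force showed contact (about 8–15 N) and then released. I handed the job in at about 32 s with the gripper clear.

**Position:** the final top-view fit put every building within about 2 mm of its plot centre. The fitted long sides lay within about 3° of the row; the tower is furthest off, fitted at −51.6° against −48.5°. The last pictures showed all four standing upright.

**Checks that were weak or disagreed:**
- **Pavilion:** the gripper partly hid it in the top view, so its fit there is poor. The scene view shows it standing upright on its plot.
- **Scene-camera fits:** for the tower and the stepped block on their plots these were unreliable, because each merged with its neighbours in the image.
- **Tool tilt:** it drifted to as much as 6.5° between picks, and I brought it down before the next grasp. Tilt at set-down was about 0.2–2.3°.
- **Elbow joint:** while correcting the tilt, joint 3 came close to its range limit. It read 2.42 against 2.44 when I checked. I moved it straight back out but did not record the peak, so I cannot rule out a brief overshoot.

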